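# Load the raking-light inspection tray and hold its reflector at the pointer

### The job

Pick up the small steel cup, pour all six bronze nuts out of it into the blue tray of the inspection station, and stand the empty cup upright back on the bench. Then lift the white reflector flap, which has an orange grip bar on its free end, until it lines up with the red pointer, and finish with the gripper still holding it there, since it falls shut when let go. Leave the red pointer and the other parts on the bench as they are.

Things in the scene. Friction and masses are not known exactly. Their poses are not given: they have to be found in the camera images.
- station: Inspection station, fixed to the bench: dark steel base plate 220 x 310 x 12 mm with an open blue tray (180 mm along its x, 160 mm along its y, outside; walls 5 mm, their rim 60 mm above the bench) and, beside the tray on the station's +y side, the hinged reflector flap. Origin on the bench under the centre of the tray; z up. The base plate spans y -95 to +215 mm. On its +x side (x = 113 mm) stands a white quarter-circle scale, radius 150 mm about the hinge line.
- tray_floor (a point): Centre of the tray's inner floor, 17 mm above the bench, axes as the station's.
- flap_hinge (a point): Middle of the flap's hinge line, 100 mm from the tray centre along the station's +y and 50 mm above the bench, axes as the station's (fixed). The hinge line runs along the station's x.
- flap (a joint): Angle of the white reflector flap (160 mm wide, 6 mm thick, 450 g, with an aluminium sheet on top and a yellow stripe on its +x edge): 0 = lying level, pointing to the station's +y; grows as its free end rises (rad, up to 1.75). It hangs freely on its hinge and falls back to 0 when let go.
- flap_bar (a point): Middle of the orange round grip bar on the flap's free end: bar 10 mm in diameter, 120 mm long, parallel to the hinge line and 185 mm from it, carried at its two ends, with a 46 mm open gap between bar and panel. At rest it is 50 mm above the bench, beyond the base plate (bare bench below it). The axes turn with the flap: x along the bar, y away from the hinge. The bar can turn between gripper pads.
- mark (a joint): Angle of the red pointer (thin red arm with a round tip, turning on the same hinge line, along the scale on the station's +x side): the angle the flap must be brought to, measured exactly as flap (rad, drawn between 0.7 and 1.1). It is stiff and stays where it is set.
- mark_tip (a point): Centre of the red pointer's round tip, 165 mm from the hinge line, 102 mm from the station's centre plane along its +x.
- cup_mid (a point): Centre, half-way up, of the loose steel cup (150 g empty): height 75 mm, outer diameter 48 mm at the foot and 62 mm at the rim, wall 3 mm, inner floor 4 mm above the bench, open at the top, stands upright; z along the cup's axis towards its mouth. At 50 mm height its diameter is 57 mm. Friction of nuts on the cup is about 0.6 (0.5 to 0.7).
- valve: Stainless globe valve body, 120 mm long over its flanges, 92 mm tall; bystander, origin on its underside.
- handwheel: Red plastic handwheel, 84 mm across, 22 mm tall, lying flat; bystander, origin on its underside.
- bonnet_nut: Large bronze bonnet nut, 46 mm across flats, 34 mm tall; bystander, origin on its underside.
- spacer: Ribbed white nylon spacer, 40 mm across, 56 mm tall, standing; bystander, origin on its underside.
- vise: Cast iron vise, fixed, 130 x 150 mm foot, about 230 mm long along its y with its handle, 115 mm tall, empty; bystander, origin on its underside.
- nut0_mid (a point): Centre of a bronze hexagon gland nut, 16 mm across flats, 11 mm thick, 16 g; one of six, all in the cup at first.
- nut1_mid (a point): Centre of a bronze hexagon gland nut, 16 mm across flats, 11 mm thick, 16 g; one of six, all in the cup at first.
- nut2_mid (a point): Centre of a bronze hexagon gland nut, 16 mm across flats, 11 mm thick, 16 g; one of six, all in the cup at first.
- nut3_mid (a point): Centre of a bronze hexagon gland nut, 16 mm across flats, 11 mm thick, 16 g; one of six, all in the cup at first.
- nut4_mid (a point): Centre of a bronze hexagon gland nut, 16 mm across flats, 11 mm thick, 16 g; one of six, all in the cup at first.
- nut5_mid (a point): Centre of a bronze hexagon gland nut, 16 mm across flats, 11 mm thick, 16 g; one of six, all in the cup at first.
Things that resemble listed ones, but are neither listed nor needed, are in the scene too. What is shaped like the part that bears cup_mid but black or green is not meant.

How it is judged (in metres and radians):
On the way, in this order (a step that is already met when the one before it is completed fails the run):
1. all six nuts lie in the blue tray while the gripper holds the cup above the bench (x of nut0_mid in the frame of station between -0.087 and 0.087 m and y of nut0_mid in the frame of station between -0.077 and 0.077 m and z of each of nut0_mid, nut1_mid, nut2_mid, nut3_mid, nut4_mid, nut5_mid in the frame of station below 0.052 m and x of nut1_mid in the frame of station between -0.087 and 0.087 m and y of nut1_mid in the frame of station between -0.077 and 0.077 m and x of nut2_mid in the frame of station between -0.087 and 0.087 m and y of nut2_mid in the frame of station between -0.077 and 0.077 m and x of nut3_mid in the frame of station between -0.087 and 0.087 m and y of nut3_mid in the frame of station between -0.077 and 0.077 m and x of nut4_mid in the frame of station between -0.087 and 0.087 m and y of nut4_mid in the frame of station between -0.077 and 0.077 m and x of nut5_mid in the frame of station between -0.087 and 0.087 m and y of nut5_mid in the frame of station between -0.077 and 0.077 m and height (world z) of cup_mid above 0.06 m and contact force between cup and the fingers above 0.5 N), for 0.1 s.
2. the cup stands upright on the bench, let go, with the nuts still in the tray (x of nut0_mid in the frame of station between -0.087 and 0.087 m and y of nut0_mid in the frame of station between -0.077 and 0.077 m and z of each of nut0_mid, nut1_mid, nut2_mid, nut3_mid, nut4_mid, nut5_mid in the frame of station below 0.052 m and x of nut1_mid in the frame of station between -0.087 and 0.087 m and y of nut1_mid in the frame of station between -0.077 and 0.077 m and x of nut2_mid in the frame of station between -0.087 and 0.087 m and y of nut2_mid in the frame of station between -0.077 and 0.077 m and x of nut3_mid in the frame of station between -0.087 and 0.087 m and y of nut3_mid in the frame of station between -0.077 and 0.077 m and x of nut4_mid in the frame of station between -0.087 and 0.087 m and y of nut4_mid in the frame of station between -0.077 and 0.077 m and x of nut5_mid in the frame of station between -0.087 and 0.087 m and y of nut5_mid in the frame of station between -0.077 and 0.077 m and angle between cup_mid's own z axis and vertical below 0.1 rad and height (world z) of cup_mid between 0.03 and 0.045 m and contact force between cup and the fingers below 0.05 N and linear speed of cup below 0.03 m/s), for 0.2 s.
At the end, for the whole second after the job is handed in: All six nuts lie in the tray, the cup stands upright on the bench and is not touched by the fingers, and the flap is held still by the gripper's fingers within 0.07 rad (4 degrees) of the red pointer, the cup not propping it (x of nut0_mid in the frame of station between -0.087 and 0.087 m and y of nut0_mid in the frame of station between -0.077 and 0.077 m and z of each of nut0_mid, nut1_mid, nut2_mid, nut3_mid, nut4_mid, nut5_mid in the frame of station below 0.052 m and x of nut1_mid in the frame of station between -0.087 and 0.087 m and y of nut1_mid in the frame of station between -0.077 and 0.077 m and x of nut2_mid in the frame of station between -0.087 and 0.087 m and y of nut2_mid in the frame of station between -0.077 and 0.077 m and x of nut3_mid in the frame of station between -0.087 and 0.087 m and y of nut3_mid in the frame of station between -0.077 and 0.077 m and x of nut4_mid in the frame of station between -0.087 and 0.087 m and y of nut4_mid in the frame of station between -0.077 and 0.077 m and x of nut5_mid in the frame of station between -0.087 and 0.087 m and y of nut5_mid in the frame of station between -0.077 and 0.077 m and angle between cup_mid's own z axis and vertical below 0.1 rad and height (world z) of cup_mid between 0.03 and 0.045 m and contact force between cup and the fingers below 0.05 N and angle between the y axis of flap and the y axis of mark, either way round below 0.07 rad and velocity of joint flap between -0.08 and 0.08 rad/s and contact force between flap and the fingers above 0.5 N and contact force between flap and cup below 0.05 N); the arm keeps its last pose, push and grip.
It fails at once if the valve is pushed more than 30 mm (distance of valve from where it was at the start of the episode above 0.03 m).
It fails at once if the handwheel is pushed more than 30 mm (distance of handwheel from where it was at the start of the episode above 0.03 m).
It fails at once if the bonnet nut is pushed more than 30 mm (distance of bonnet_nut from where it was at the start of the episode above 0.03 m).
It fails at once if the spacer is pushed more than 30 mm (distance of spacer from where it was at the start of the episode above 0.03 m).
It fails at once if the red pointer is shifted (its tip by more than 10 mm) (distance of mark_tip from where it was at the start of the episode above 0.01 m).
It also fails if it takes over 72 s, if anything falls off the work surface, if the arm or the gripper's body presses on something with over 40 N, if the wrist force passes 120 N, or if a joint passes its speed limit or range.

### The arm

A 7-joint arm with a two-finger parallel gripper is mounted at the origin on the work surface. World frame = base frame: x ahead of the robot, y to its left, z up, the work surface at z = 0. Lengths are in mm, angles in rad, forces in N, time in s.
With the tool pointing down it reaches from about 400 to 875 mm from the base axis. Payload 19.3 kg.
Tool frame: the origin (TCP) lies midway between the tips of the shut fingers; the grasp point (between the pads) lies 19 mm behind it; z points along the fingers, y is the line along which they close (so a half turn about z gives the same grasp; the last joint's range is limited). The gripper opens to 85 mm and grips with 20 to 120 N. Pads are 22 mm wide; open, the fingers measure 114 mm over their backs; the gripper's body (76 mm by 85 mm) begins 54 mm behind the grasp point. The pads swing forward as they close: fully open they stand 13 mm farther back than shut.
Start: joints at [1.247, 0.521, -0.036, 1.599, 0.021, 1.021, -0.113], TCP at [156.899, -604.977, 231.291] pointing down, gripper open.
Joint ranges: [-2.91, 2.91], [-0.3, 2.13], [-1.5, 1.42], [0.17, 2.43], [-1.26, 4.41], [0.16, 1.93], [-2.52, 2.52]. Speed limits (rad/s): [1.89, 1.89, 2.39, 2.39, 3.01, 3.01, 3.01].

### API

Orientations are given as a rotation vector (axis times angle).
In Python, from station import manip gives the robot as it stands. The module is installed in compiled form; this text tells all that it offers.
- The arm moves only by the tool carry_out, never from a script. Its argument "rows" is a list of rows, each a list of 3 entries, a list of its own where there are three numbers: the shift along the tool's x, y, z in cm, then the turn, a rotation vector about the tool's x, y, z in rad, then the closure, from 0 (fully open) to 1 (shut). A call has exactly 8 rows; each row shifts and turns the commanded pose from where the row before left it, along the tool's axes as they then stand; what a row does not reach is not made up. A row lasts 1/10 s, in which the tool goes at most 50 mm and 8.59 degrees, less where a joint would pass 70% of its speed; a pose out of reach is approached as far as the arm can. A call with a gripper value outside its range is refused whole. The fingers move at their own pace and stop on an object; "newtons" is the grip in N (left out, the last holds). Time passes only in rows, so rows that do not move let the fingers close, or fill a call up. It gives the time, the measured TCP pose, the force, the opening and the grip force at its end, in the units of the state.
- manip.read_state(): the state, without advancing time (a new reading comes with each control period).
- manip.snapshot(name): name is "scene" or "top" or "wrist"; returns the picture (400x640x3 uint8, red, green, blue); there is no depth.
- manip.camera_info(name): a dict with "vfov" (degrees; the focal length in pixels is half the picture's height over the tangent of half this angle, whatever the lens; pixels are square), "cx", "cy" (the principal point, pixels), "T" (4x4, takes a point from camera to world coordinates). Camera axes: x right, y up, looking along -z (the intrinsics and any distortion apply to the point x, -y, -z); pixel columns grow to the right and rows downward; lengths in mm; the calibration is good to about 2 mm. A picture is of the moment at which its call begins: read the wrist's pose just before it. camera_info takes no time and is no camera call; for the wrist camera it gives the pose at the moment of the call.
- manip.close_job(): hands the job in; it is judged then, once.
The state is a dict: "t": time; "joints": joint angles; "qd": joint speeds; "joint_torque": joint torques, N m; "tcp_pos": TCP position; "tcp_rot": TCP orientation; "wrist_force": force on the tool from outside, world axes, zero at the start; "moment": the same for the moment, N m; "grip_width": finger opening in mm; "grasp_force": force on a finger pad.
Only numpy, scipy, OpenCV 4.12 (cv2) and the standard library are available. Lean on these libraries where they do the work, as an engineer would, in place of code of your own. Each camera call takes 0.05 s, during which the arm holds its last target. There are 200 camera calls.

## Working session

There is one attempt and no reset: what is moved stays moved. The work goes in short steps, Python scripts to look and compute and a tool call to move; the robot and the scene stay as the last step left them, time stands still between calls to the robot, and variables do not carry over. Pictures are saved under pics/ and viewed, at most 12 in all, crops included, and the job is handed in when it is done.

Besides the shell and the picture viewer there is one more tool, called after ">>>" by a JSON object that holds its "method" and its "body", one argument or row to a line. carry_out: Moves the arm, as the interface text tells. Its arguments: {"type":"object","properties":{"rows":{"type":"array"},"newtons":{"type":"number"}},"required":["rows"]}

```bash
mkdir -p pics; python3 - <<'E'
from station import manip
import cv2,numpy as np
for n in("scene","top"):
    cv2.imwrite(f"pics/{n}0.png",manip.snapshot(n)[:,:,::-1]); c=manip.camera_info(n); print(n,{k:(np.round(v,4).tolist()) for k,v in c.items()})
print(manip.read_state())
E
```

```text
scene {'vfov': 43.5054, 'cx': 319.6544, 'cy': 203.4739, 'T': [[-0.089, -0.5125, 0.8541, 1860.101], [0.9957, -0.0239, 0.0894, 229.633], [-0.0254, 0.8583, 0.5125, 878.512], [0.0, 0.0, 0.0, 1.0]]}
top {'vfov': 54.6421, 'cx': 310.9202, 'cy': 209.6193, 'T': [[-0.0216, 0.9967, -0.0784, 428.4646], [-0.9996, -0.0203, 0.0179, 85.2902], [0.0162, 0.0788, 0.9968, 1236.2356], [0.0, 0.0, 0.0, 1.0]]}
{'t': 0.1, 'joints': array([ 1.24679337,  0.52193989, -0.03631251,  1.59990125,  0.02118582,
        1.02108281, -0.11279744]), 'qd': array([ 3.84293842e-04, -7.87481621e-04,  4.15213760e-04, -1.70634937e-03,
       -8.01119407e-05,  6.32150010e-04,  1.49453561e-03]), 'joint_torque': array([ 5.75800645e-03, -9.28484988e+01,  1.98588453e+00, -3.70531476e+01,
        1.84109010e-02,  5.32600054e-03,  5.38396847e-06]), 'tcp_pos': array([ 156.82677334, -604.72507846,  230.81030773]), 'tcp_rot': array([-3.11541393e+00, -3.97439670e-01,  2.80377402e-04]), 'wrist_force': array([ 0.77527588, -0.12419951,  0.50044679]), 'moment': array([ 0.04532775, -0.00875169,  0.02685585]), 'grasp_force': 0.0, 'grip_width': 85.26643064725461}
```

View pics/scene0.png

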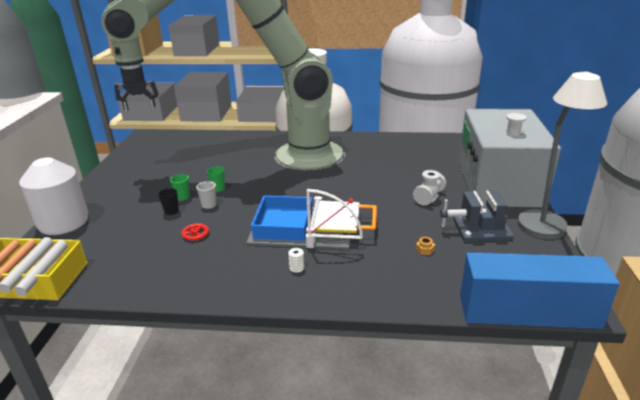

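View pics/top0.png

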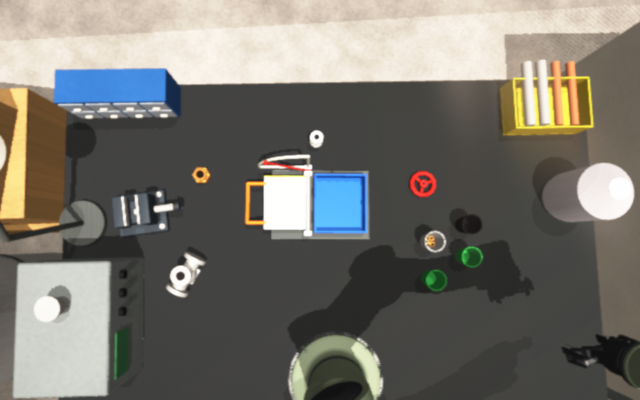

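The steel cup candidate is at top (433,241) / scene (207,195), and bronze nuts are visible inside it. The lookalikes are black at top (469,223) and green at (471,257) and (435,280). Next I'll take an enlarged crop to confirm and to get pixel positions.

```bash
cat > h.py <<'E'
import numpy as np,cv2
from station import manip
from scipy.spatial.transform import Rotation as R
def ray(c,p):
    f=200/np.tan(np.radians(c["vfov"])/2); T=np.array(c["T"])
    d=T[:3,:3]@np.array([(p[0]-c["cx"])/f,-(p[1]-c["cy"])/f,-1]); return T[:3,3],d/np.linalg.norm(d)
def onz(c,p,z):
    o,d=ray(c,p); return o+d*(z-o[2])/d[2]
def tri(*cp):
    A=np.zeros((3,3));b=np.zeros(3);rs=[ray(*x) for x in cp]
    for o,d in rs: P=np.eye(3)-np.outer(d,d);A+=P;b+=P@o
    X=np.linalg.solve(A,b); return X,max(np.linalg.norm((np.eye(3)-np.outer(d,d))@(X-o)) for o,d in rs)
def proj(c,X):
    f=200/np.tan(np.radians(c["vfov"])/2); T=np.array(c["T"]); q=T[:3,:3].T@(np.asarray(X)-T[:3,3])
    return c["cx"]-f*q[0]/q[2]*1.0, c["cy"]+f*q[1]/q[2]
E
python3 - <<'E'
import cv2,numpy as np
s=cv2.imread("pics/scene0.png");t=cv2.imread("pics/top0.png")
a=cv2.resize(t[145:265,235:385],None,fx=4,fy=4,interpolation=2)[:,:600]
# left: station top x4 cropping; assemble 800x600 max
A=cv2.resize(t[150:245,240:375],(405,285),interpolation=2) #x3
B=cv2.resize(s[180:255,240:385],(580,300),interpolation=2) #x4
C=cv2.resize(t[205:300,410:490],(240,285),interpolation=2) #x3
D=cv2.resize(s[165:220,155:235],(200,300)[:0] or (216,148),interpolation=2) #2.7
im=np.zeros((600,800,3),np.uint8);im[:285,:405]=A;im[:285,410:650]=C;im[290:590,:580]=B;im[290:438,584:800]=D
cv2.imwrite("pics/c1.png",im)
E
```

```text
(no output)
```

View pics/c1.png

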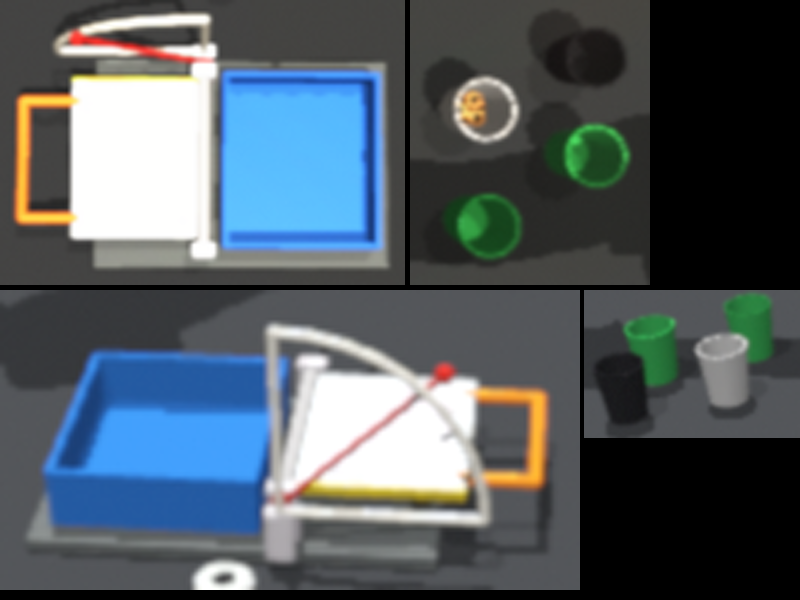

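```bash
python3 - <<'E'
from h import *
np.set_printoptions(precision=1,suppress=True)
t=manip.camera_info("top");s=manip.camera_info("scene")
P={"cuprim":((435.3,241.7),(206.1,187.2)),"nl":((367,174),(251.7,225)),"fl":((367.7,232.7),(264.2,195.7)),"fr":((314,232.7),(311.7,197.5)),"nr":((314,173.5),(306,227)),
"barN":((248,183),(374.5,228.2)),"barF":((247.5,223),(375.2,206.2)),"tip":((265.7,162.7),(351.5,200.5))}
for k,(a,b) in P.items(): print(k,*tri((t,a),(s,b)))
for z in(60,): print([onz(t,P[k][0],60)[:2] for k in("nl","fl","fr","nr")])
print("rim",onz(t,P["cuprim"][0],75),"bar",onz(t,P["barN"][0],50),onz(t,P["barF"][0],50))
for n,p,z in(("handwheel",(423,184),22),("spacer",(316,138),56),("black",(469,220),75),("green1",(472,256.5),75),("green2",(436.7,280),75),("bnut",(202,175),34)): print(n,onz(t,p,z))
w=manip.camera_info("wrist");st=manip.read_state()
Rt=R.from_rotvec(st["tcp_rot"]).as_matrix();print(Rt);T=np.array(w["T"]);print(w["vfov"],w["cx"],w["cy"]);print(Rt.T@T[:3,:3],Rt.T@(T[:3,3]-st["tcp_pos"]))
E
```

```text
cuprim [ 415.1 -308.6   65.4] 1.813467155633679
nl [ 627.4 -108.6   58.1] 2.462886290635429
fl [ 446.8 -104.8   55.6] 2.8560383234266817
fr [450.7  56.4  54.9] 0.15056305117446034
nr [631.9  55.3  59.1] 3.0447364381169537
barN [608.6 258.7  46. ] 1.9313078494828222
barF [484.7 261.2  47.7] 2.103813727299417
tip [647.3 191.3 162.9] 1.400887538394529
[array([ 627.5, -110.8]), array([ 447.1, -106.9]), array([450.6,  56.4]), array([632.1,  52.3])]
rim [ 415.5 -307.2   75. ] bar [608.1 256.2  50. ] [484.7 258.8  50. ]
handwheel [ 598.4 -294.4   22. ]
spacer [744.   43.5  56. ]
black [ 478.6 -412.7   75. ]
green1 [ 368.9 -415.8   75. ]
green2 [ 301.7 -306.1   75. ]
bnut [638.4 401.5  34. ]
[[ 1.   0.3 -0. ]
 [ 0.3 -1.   0. ]
 [-0.  -0.  -1. ]]
64.37998177257339 316.5568064670216 200.4905018370259
[[-0.   1.   0.3]
 [ 1.   0.   0. ]
 [ 0.   0.3 -1. ]] [  67.1   -1.  -142.2]
```

```bash
cat >> h.py <<'E'
def frame(az,down):   # tool z azimuth, pitch down (deg); tool y level, x up
    a,p=np.radians([az,down]); z=np.array([np.cos(a)*np.cos(p),np.sin(a)*np.cos(p),-np.sin(p)])
    y=np.cross(z,[0,0,1.]);y/=np.linalg.norm(y); return np.c_[np.cross(y,z),y,z]
def plan(p1,R1,n,p0=None,R0=None):
    st=manip.read_state()
    if p0 is None: p0,R0=st["tcp_pos"],R.from_rotvec(st["tcp_rot"]).as_matrix()
    p=np.array(p0,float);Q=R.from_matrix(R0)
    rel=(Q.inv()*R.from_matrix(R1)).as_rotvec()/n
    print("turn/row",rel.round(3),"deg/row",np.degrees(np.linalg.norm(rel)).round(2))
    for i in range(n):
        d=(np.array(p1)-p)/(n-i); v=np.round(Q.inv().apply(d)/10,1); print([*v])
        p=p+Q.apply(v*10); Q=Q*R.from_rotvec(rel)
E
python3 - <<'E'
from h import *
plan([385,-200,220],frame(-67.5,25),20)
E
```

```text
turn/row [-0.04   0.046  0.063] deg/row 5.05
[np.float64(1.6), np.float64(-1.7), np.float64(0.1)]
[np.float64(1.5), np.float64(-1.8), np.float64(0.1)]
[np.float64(1.4), np.float64(-1.9), np.float64(0.0)]
[np.float64(1.3), np.float64(-1.9), np.float64(0.0)]
[np.float64(1.1), np.float64(-2.0), np.float64(0.0)]
[np.float64(1.0), np.float64(-2.1), np.float64(-0.0)]
[np.float64(0.9), np.float64(-2.2), np.float64(-0.1)]
[np.float64(0.7), np.float64(-2.2), np.float64(-0.1)]
[np.float64(0.6), np.float64(-2.2), np.float64(-0.2)]
[np.float64(0.5), np.float64(-2.3), np.float64(-0.2)]
[np.float64(0.3), np.float64(-2.3), np.float64(-0.3)]
[np.float64(0.2), np.float64(-2.3), np.float64(-0.4)]
[np.float64(0.1), np.float64(-2.3), np.float64(-0.5)]
[np.float64(-0.0), np.float64(-2.2), np.float64(-0.6)]
[np.float64(-0.1), np.float64(-2.2), np.float64(-0.6)]
[np.float64(-0.3), np.float64(-2.2), np.float64(-0.8)]
[np.float64(-0.3), np.float64(-2.1), np.float64(-0.8)]
[np.float64(-0.4), np.float64(-2.1), np.float64(-1.0)]
[np.float64(-0.5), np.float64(-2.0), np.float64(-1.0)]
[np.float64(-0.7), np.float64(-1.9), np.float64(-1.2)]
```

>>> {"method": "carry_out", "body": {
  "rows": [
    [[1.6,-1.7,0.1],[-0.04,0.046,0.063],0],
    [[1.5,-1.8,0.1],[-0.04,0.046,0.063],0],
    [[1.4,-1.9,0],[-0.04,0.046,0.063],0],
    [[1.3,-1.9,0],[-0.04,0.046,0.063],0],
    [[1.1,-2.0,0],[-0.04,0.046,0.063],0],
    [[1.0,-2.1,0],[-0.04,0.046,0.063],0],
    [[0.9,-2.2,-0.1],[-0.04,0.046,0.063],0],
    [[0.7,-2.2,-0.1],[-0.04,0.046,0.063],0]
  ]
}}

```text
t: 0.9
tcp_pos: [247.8, -441.5, 226.9]
tcp_rot: [2.791, -0.37, 0.578]
wrist_force: [1.4, -0.6, 0.9]
grip_width: 85.6
grasp_force: 0.0
```

>>> {"method": "carry_out", "body": {
  "rows": [
    [[0.6,-2.2,-0.2],[-0.04,0.046,0.063],0],
    [[0.5,-2.3,-0.2],[-0.04,0.046,0.063],0],
    [[0.3,-2.3,-0.3],[-0.04,0.046,0.063],0],
    [[0.2,-2.3,-0.4],[-0.04,0.046,0.063],0],
    [[0.1,-2.3,-0.5],[-0.04,0.046,0.063],0],
    [[0,-2.2,-0.6],[-0.04,0.046,0.063],0],
    [[-0.1,-2.2,-0.6],[-0.04,0.046,0.063],0],
    [[-0.3,-2.2,-0.8],[-0.04,0.046,0.063],0]
  ]
}}

```text
t: 1.7
tcp_pos: [278.5, -401.6, 241.9]
tcp_rot: [2.679, -0.56, 0.69]
wrist_force: [-0.0, -0.3, 0.8]
grip_width: 85.6
grasp_force: 0.0
```

>>> {"method": "carry_out", "body": {
  "rows": [
    [[-0.3,-2.1,-0.8],[-0.04,0.046,0.063],0],
    [[-0.4,-2.1,-1.0],[-0.04,0.046,0.063],0],
    [[-0.5,-2.0,-1.0],[-0.04,0.046,0.063],0],
    [[-0.7,-1.9,-1.2],[-0.04,0.046,0.063],0],
    [[0,0,0],[0,0,0],0],
    [[0,0,0],[0,0,0],0],
    [[0,0,0],[0,0,0],0],
    [[0,0,0],[0,0,0],0]
  ]
}}

```text
t: 2.5
tcp_pos: [293.8, -395.0, 258.0]
tcp_rot: [2.62, -0.684, 0.724]
wrist_force: [-0.1, -0.3, -0.5]
grip_width: 85.6
grasp_force: 0.0
```

```bash
python3 - <<'E'
from h import *
np.set_printoptions(precision=3,suppress=True)
s=manip.read_state();w=manip.camera_info("wrist")
cv2.imwrite("pics/w1.png",manip.snapshot("wrist")[:,:,::-1]);np.savez("w1.npz",**{k:np.array(v) for k,v in w.items()})
print(s);print(R.from_rotvec(s["tcp_rot"]).as_matrix(),frame(-67.5,25))
E
```

```text
{'t': 2.5, 'joints': array([-0.369,  0.13 ,  1.301,  2.429, -1.251,  0.162,  0.005]), 'qd': array([-0.009, -0.001,  0.013, -0.001,  0.001,  0.003, -0.004]), 'joint_torque': array([ -0.838, -13.398,   3.967, -30.245,  -0.487,  -1.017,   0.023]), 'tcp_pos': array([ 293.812, -395.05 ,  258.049]), 'tcp_rot': array([ 2.62 , -0.684,  0.724]), 'wrist_force': array([-0.15 , -0.284, -0.489]), 'moment': array([0.453, 0.445, 0.026]), 'grasp_force': 0.0, 'grip_width': 85.60750909270747}
[[ 0.755 -0.529  0.388]
 [-0.357 -0.827 -0.433]
 [ 0.55   0.188 -0.814]] [[ 0.162 -0.924  0.347]
 [-0.39  -0.383 -0.837]
 [ 0.906  0.    -0.423]]
```

View pics/w1.png

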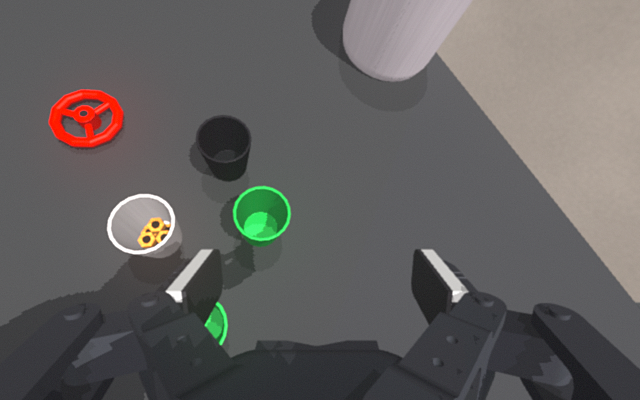

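```bash
cat > fit.py <<'E'
from h import *
import itertools
from scipy.optimize import least_squares
s=manip.read_state()
D=[([1.24679337,0.52193989,-0.03631251,1.59990125,0.02118582,1.02108281,-0.11279744],[156.82677334,-604.72507846,230.81030773],[-3.11541393,-.39743967,2.8e-4]),(s["joints"],s["tcp_pos"],s["tcp_rot"])]
E=lambda a,t:R.from_euler(a,t)
def fk(q,sg,x):
    c0,c7,d1,L1,L2,L3,a1,a2,a3=x
    r=E('z',sg[0]*q[0]+c0);p=np.array([0,0,d1])
    r=r*E('y',sg[1]*q[1])*E('z',sg[2]*q[2]);p=p+r.apply([a1,0,L1])
    r=r*E('y',sg[3]*q[3])*E('z',sg[4]*q[4]);p=p+r.apply([a2,0,L2])
    r=r*E('y',sg[5]*q[5]);p=p+r.apply([a3,0,L3]); r=r*E('z',sg[6]*q[6]+c7); return p,r
if __name__=="__main__":
    best=[]
    for sg in itertools.product([1,-1],repeat=4):
        S=[sg[0],1,sg[1],1,sg[2],1,sg[3]]
        def f(x):
            o=[]
            for q,p,v in D:
                P,r=fk(q,S,x);o+=[(P-p)/1000,((r.inv()*R.from_rotvec(v)).as_rotvec())]
            return np.r_[np.concatenate(o),np.array(x[6:])*1e-5]
        for c0 in(-2.5,-1.5,0,1.5,3):
          for c7 in(-1.57,0,1.57,3.14):
            r=least_squares(f,[c0,c7,330,400,400,250,0,0,0],x_scale=[1,1]+[100]*7);best.append((r.cost,S,r.x.round(3).tolist()))
    best.sort(key=lambda b:b[0])
    for b in best[:3]:print(b)
E
python3 fit.py
```

```text
(np.float64(8.382645310810005e-05), [-1, 1, -1, 1, -1, 1, -1], [-0.005, 1.566, -1530.117, 3062.724, -476.472, 2301.264, -766.219, -910.338, 308.175])
(np.float64(8.382645310810008e-05), [-1, 1, -1, 1, -1, 1, -1], [-0.005, 1.566, -1530.117, 3062.724, -476.472, 2301.264, -766.219, -910.338, 308.175])
(np.float64(8.382645310810024e-05), [-1, 1, -1, 1, -1, 1, -1], [-0.005, 1.566, -1530.117, 3062.724, -476.472, 2301.264, -766.219, -910.338, 308.174])
```

```bash
cat > f2.py <<'E'
from fit import *
S=[-1,1,-1,1,-1,1,-1]
for w in(1,1e-2,1e-3):
    def f(x):
        o=[]
        for q,p,v in D:
            P,r=fk(q,S,np.r_[0,np.pi/2,x]);o.append(P-p)
        return np.r_[np.concatenate(o),np.array(x[4:])*w,(x[:4]-np.array([330,400,400,300]))*1e-3]
    r=least_squares(f,[330,400,400,250,0,0,0],x_scale=100);print(w,r.x.round(1),r.fun[:6].round(2))
E
python3 f2.py
```

```text
1 [379.3 481.5 421.8 348.3   2.1 -10.8 -14.4] [56.17 21.5   4.93 12.    8.63 -4.93]
0.01 [-1616.4  3189.1  -517.8  2403.9  -810.5  -952.2   319.7] [ 3.03  1.08 -0.13  0.02  0.08  0.13]
0.001 [-1411.5  3334.1  -404.8  2726.9 -1093.   -847.7   188.3] [0.31 0.11 0.   0.   0.   0.  ]
```

```bash
python3 - <<'E'
from h import *
plan([480,-260,260],frame(50,89.9),16)
E
```

```text
turn/row [ 0.036 -0.022 -0.083] deg/row 5.35
[np.float64(0.6), np.float64(-1.3), np.float64(0.1)]
[np.float64(0.7), np.float64(-1.3), np.float64(0.1)]
[np.float64(0.8), np.float64(-1.2), np.float64(0.1)]
[np.float64(0.9), np.float64(-1.1), np.float64(0.2)]
[np.float64(1.0), np.float64(-1.0), np.float64(0.2)]
[np.float64(1.1), np.float64(-0.9), np.float64(0.2)]
[np.float64(1.1), np.float64(-0.8), np.float64(0.2)]
[np.float64(1.2), np.float64(-0.7), np.float64(0.2)]
[np.float64(1.3), np.float64(-0.6), np.float64(0.2)]
[np.float64(1.3), np.float64(-0.5), np.float64(0.2)]
[np.float64(1.4), np.float64(-0.4), np.float64(0.2)]
[np.float64(1.4), np.float64(-0.3), np.float64(0.1)]
[np.float64(1.4), np.float64(-0.2), np.float64(0.1)]
[np.float64(1.5), np.float64(-0.0), np.float64(0.1)]
[np.float64(1.4), np.float64(0.1), np.float64(0.1)]
[np.float64(1.5), np.float64(0.2), np.float64(0.0)]
```

>>> {"method": "carry_out", "body": {
  "rows": [
    [[0.6,-1.3,0.1],[0.036,-0.022,-0.083],0],
    [[0.7,-1.3,0.1],[0.036,-0.022,-0.083],0],
    [[0.8,-1.2,0.1],[0.036,-0.022,-0.083],0],
    [[0.9,-1.1,0.2],[0.036,-0.022,-0.083],0],
    [[1.0,-1.0,0.2],[0.036,-0.022,-0.083],0],
    [[1.1,-0.9,0.2],[0.036,-0.022,-0.083],0],
    [[1.1,-0.8,0.2],[0.036,-0.022,-0.083],0],
    [[1.2,-0.7,0.2],[0.036,-0.022,-0.083],0]
  ]
}}

```text
t: 3.35
tcp_pos: [387.6, -328.5, 258.6]
tcp_rot: [2.922, 0.291, 0.405]
wrist_force: [-0.2, 0.3, 0.2]
grip_width: 85.5
grasp_force: 0.0
```

```bash
cat > log.py <<'E'
from h import *
import json
s=manip.read_state();open("log.jsonl","a").write(json.dumps([list(s[k]) for k in("joints","tcp_pos","tcp_rot")])+"\n")
print(s["joints"].round(2),s["tcp_pos"].round(1),R.from_rotvec(s["tcp_rot"]).as_matrix().round(2).tolist(),s["t"])
E
python3 log.py
```

```text
[-0.36  0.38  1.27  2.16 -0.8   0.69  0.04] [ 387.6 -328.5  258.6] [[0.94, 0.17, 0.28], [0.22, -0.97, -0.15], [0.25, 0.2, -0.95]] 3.35
```

>>> {"method": "carry_out", "body": {
  "rows": [
    [[1.3,-0.6,0.2],[0.036,-0.022,-0.083],0],
    [[1.3,-0.5,0.2],[0.036,-0.022,-0.083],0],
    [[1.4,-0.4,0.2],[0.036,-0.022,-0.083],0],
    [[1.4,-0.3,0.1],[0.036,-0.022,-0.083],0],
    [[1.4,-0.2,0.1],[0.036,-0.022,-0.083],0],
    [[1.5,0,0.1],[0.036,-0.022,-0.083],0],
    [[1.4,0.1,0.1],[0.036,-0.022,-0.083],0],
    [[1.5,0.2,0],[0.036,-0.022,-0.083],0]
  ]
}}

```text
t: 4.15
tcp_pos: [480.9, -259.8, 260.0]
tcp_rot: [-2.844, -1.32, 0.0]
wrist_force: [-0.5, -0.7, 1.2]
grip_width: 85.1
grasp_force: 0.0
```

```bash
python3 log.py; cat > f3.py <<'E'
from h import *
import json
from scipy.optimize import least_squares
E=lambda a,t:R.from_euler(a,t)
D=[[[1.24679337,0.52193989,-0.03631251,1.59990125,0.02118582,1.02108281,-0.11279744],[156.82677334,-604.72507846,230.81030773],[-3.11541393,-.39743967,2.8e-4]],
[[-0.369,0.13,1.301,2.429,-1.251,0.162,0.005],[293.812,-395.05,258.049],[2.62,-.684,.724]]]+[json.loads(l) for l in open("log.jsonl")]
def fk(q,x):
    r=E('z',-q[0]);p=np.array([0,0,x[0]])
    r=r*E('y',q[1]);p=p+r.apply([0,x[1],0]);r=r*E('z',-q[2]);p=p+r.apply([x[2],x[3],x[4]])
    r=r*E('y',q[3]);p=p+r.apply([0,x[5],0]);r=r*E('z',-q[4]);p=p+r.apply([x[6],x[7],x[8]])
    r=r*E('y',q[5]);p=p+r.apply([x[9],x[10],x[11]]);r=r*E('z',-q[6]+np.pi/2); return p,r
x0=np.array([340,0,0,0,400,0,0,0,400,0,0,300.])
def fit():
    w=np.array([.003]+[.01]*3+[.003]+[.01]*3+[.003,.01,.01,.003])
    f=lambda x:np.r_[np.concatenate([fk(q,x)[0]-p for q,p,v in D]),(x-x0)*w]
    r=least_squares(f,x0,x_scale=100); return r.x,r.fun[:3*len(D)]
if __name__=="__main__":
    x,e=fit();print(x.round(1),e.round(2))
    print([np.degrees((fk(q,x)[1].inv()*R.from_rotvec(v)).magnitude()).round(2) for q,p,v in D])
E
python3 f3.py
```

```text
[-0.3   0.57  1.03  1.8  -0.55  1.09  0.23] [ 480.9 -259.8  260. ] [[0.65, 0.76, -0.0], [0.76, -0.65, 0.01], [0.0, -0.01, -1.0]] 4.15
[ 3.192e+02 -2.140e+01  1.200e+00 -1.850e+01  5.295e+02 -1.850e+01
 -7.000e-01 -4.000e-01  4.197e+02  4.000e-01 -4.000e-01  3.272e+02] [ 0.    0.    0.01  0.01 -0.01 -0.01 -0.02  0.02  0.02  0.01 -0.01 -0.02]
[np.float64(0.0), np.float64(0.02), np.float64(0.0), np.float64(0.0)]
```

```bash
cat > ik.py <<'E'
from f3 import *
X,_=fit()
lo=np.array([-2.91,-.3,-1.5,.17,-1.26,.16,-2.52]);hi=np.array([2.91,2.13,1.42,2.43,4.41,1.93,2.52])
def ik(p,Rm,seeds):
    Rt=R.from_matrix(Rm);out=[]
    for q0 in seeds:
        def f(q):
            P,r=fk(q,X);return np.r_[(P-p)/100,(r.inv()*Rt).as_rotvec(),(q-q0)*3e-3]
        r=least_squares(f,np.clip(q0,lo+.03,hi-.03),bounds=(lo+.02,hi-.02))
        if np.linalg.norm(r.fun[:6])<.03: out.append(r.x)
    return out
rng=np.random.default_rng(0)
seedsR=[rng.uniform(np.maximum(lo,-1.6),np.minimum(hi,3)) for _ in range(12)]
margin=lambda q:np.min(np.r_[q-lo,hi-q])
E
cat > s1.py <<'E'
from ik import *
import sys
q0=np.array(json.loads(open("log.jsonl").readlines()[-1])[0])
G=np.array([415,-307,50])
for az in(-80,-95,-110):
  for dn in(15,30,45):
    for fl in(0,1):
      Rm=frame(az,dn)@np.diag([1-2*fl,1-2*fl,1])
      S=ik(G+19*Rm[:,2],Rm,[q0]+seedsR[:5])
      if S:
        b=max(S,key=lambda q:margin(q)-.1*np.linalg.norm(q-q0)); print(az,dn,fl,b.round(2),round(margin(b),2))
E
time python3 s1.py
```

```text
-80 15 0 [-0.23  1.18  0.12  2.3   1.69  1.22  1.22] 0.13
-80 15 1 [-0.32  1.21  0.23  2.3   1.68  1.1  -1.96] 0.13
-80 30 0 [-0.05  0.97  0.02  2.34  1.8   1.06  1.37] 0.09
-80 30 1 [ 0.49  1.06 -0.64  2.32  1.84  1.61 -1.54] 0.11
-80 45 0 [ 0.11  0.8  -0.03  2.33  1.83  0.8   1.59] 0.1
-80 45 1 [ 0.1   0.8  -0.02  2.33  1.83  0.8  -1.56] 0.1
-95 15 0 [-0.47  1.24  0.45  2.13  1.23  0.84  1.54] 0.3
-95 15 1 [-0.92  1.85  1.14  2.15 -0.74  0.33  0.2 ] 0.17
-95 30 0 [-0.31  1.02  0.35  2.19  1.35  0.75  1.59] 0.24
-95 30 1 [-0.69  1.35  0.9   2.21  0.65  0.18 -0.96] 0.02
-95 45 0 [-0.23  0.88  0.4   2.22  1.33  0.5   1.78] 0.21
-95 45 1 [ 0.4   0.84 -0.42  2.19  1.5   1.09 -1.38] 0.24
-110 15 0 [-0.54  1.33  0.66  1.96  0.65  0.8   2.03] 0.47
-110 15 1 [-0.8   1.75  1.15  1.97 -0.37  0.64 -0.17] 0.27
-110 30 0 [-0.48  1.16  0.67  2.03  0.62  0.61  2.16] 0.36
-110 30 1 [-0.71  1.51  1.1   2.04 -0.45  0.5   0.01] 0.32
-110 45 0 [-0.36  0.99  0.62  2.08  0.56  0.47  2.34] 0.18
-110 45 1 [-0.59  1.29  1.06  2.09 -0.63  0.44  0.32] 0.28
real	0m11.139s
user	0m11.016s
sys	0m0.098s
```

```bash
cat > s2.py <<'E'
from ik import *
q0=np.array(json.loads(open("log.jsonl").readlines()[-1])[0])
G=np.array([415,-307,50]);T=np.array([538,-28,165])
for az in(-100,-108):
  Rm=frame(az,25)
  S=ik(G+19*Rm[:,2],Rm,[q0+[0,0,0,0,1,0,1.7]]+seedsR[:6])
  b=max(S,key=lambda q:margin(q)-.1*np.linalg.norm(q-q0));print("GRASP",az,b.round(2),round(margin(b),2))
  c=Rm.T@[0,0,1]
  for az2 in(-100,-80,-60,-40):
    R2=frame(az2,25); U=ik(T+19*R2[:,2],R2,[b]+seedsR[:2])
    if not U: print(az2,"no upright");continue
    u=min(U,key=lambda q:np.linalg.norm(q-b));print(" up",az2,u.round(2),round(margin(u),2))
    for dn,ph in((5,150),(-5,140),(5,-150)):
      R3=frame(az2,dn)@E('z',np.radians(ph)).as_matrix(); P=ik(T+19*R3[:,2],R3,[u,u-[0,0,0,0,0,0,2]])
      for p in P[:1]: print("   pour",dn,ph,"tilt",np.degrees(np.arccos((R3@c)[2])).round(),p.round(2),round(margin(p),2))
E
python3 s2.py
```

```text
GRASP -100 [-0.54  1.22  0.65  2.13  0.96  0.55  1.84] 0.3
 up -100 [-0.78  0.96  0.44  1.71  0.56  1.29  2.21] 0.31
   pour 5 150 tilt 138.0 [-1.16  1.66  1.28  1.65 -0.1   1.22  0.25] 0.14
   pour -5 140 tilt 137.0 [-1.15  1.72  1.23  1.61  0.02  1.28  0.33] 0.19
   pour 5 -150 tilt 138.0 [-1.08  1.43  0.99  1.65  0.22  1.26 -1.12] 0.43
 up -80 [-0.93  0.9   0.51  1.96  0.8   1.    2.14] 0.38
   pour 5 150 tilt 138.0 [-1.35  1.7   1.28  1.91 -0.12  0.79  0.29] 0.14
   pour -5 140 tilt 137.0 [-1.35  1.8   1.24  1.88  0.01  0.85  0.3 ] 0.18
   pour 5 -150 tilt 138.0 [-1.27  1.46  1.03  1.91  0.33  0.85 -1.18] 0.39
 up -60 [-1.09  0.91  0.65  2.21  1.2   0.68  1.89] 0.22
   pour 5 150 tilt 138.0 [-1.48  1.75  1.24  2.18 -0.08  0.3   0.23] 0.14
   pour -5 140 tilt 137.0 [-1.51  1.9   1.22  2.13  0.03  0.39  0.19] 0.2
   pour 5 -150 tilt 138.0 [-1.44  1.61  1.13  2.18  0.46  0.35 -1.34] 0.19
 up -40 [-0.49  0.72 -0.14  2.41  1.83  1.22  1.61] 0.02
   pour 5 150 tilt 138.0 [-0.3   1.04 -0.44  2.37  1.85  1.91 -1.15] 0.02
   pour -5 140 tilt 137.0 [-0.5   1.15 -0.2   2.33  1.77  1.91 -1.1
[... 564 characters left out ...]
 140 tilt 137.0 [-1.35  1.8   1.25  1.88  0.01  0.85  0.31] 0.17
   pour 5 -150 tilt 138.0 [-1.27  1.47  1.04  1.91  0.32  0.84 -1.18] 0.38
 up -60 [-1.05  0.88  0.59  2.21  1.23  0.73  1.87] 0.22
   pour 5 150 tilt 138.0 [-1.48  1.74  1.23  2.18 -0.05  0.3   0.2 ] 0.14
   pour -5 140 tilt 137.0 [-1.51  1.89  1.21  2.13  0.08  0.39  0.15] 0.21
   pour 5 -150 tilt 138.0 [-1.43  1.59  1.11  2.18  0.53  0.36 -1.4 ] 0.2
 up -40 [-0.49  0.72 -0.14  2.41  1.83  1.22  1.61] 0.02
   pour 5 150 tilt 138.0 [-0.3   1.04 -0.44  2.37  1.85  1.91 -1.15] 0.02
   pour -5 140 tilt 137.0 [-0.5   1.15 -0.2   2.33  1.77  1.91 -1.15] 0.02
   pour 5 -150 tilt 138.0 [-1.53  1.92  1.24  2.41  3.22  0.25  2.07] 0.02
```

```bash
cat >> ik.py <<'E'
def qrows(q1,n,clos,q0=None,corr=True):
    """rows along joint interpolation from the present pose"""
    s=manip.read_state(); q0=s["joints"] if q0 is None else q0
    p,r=fk(q0,X); rows=[]
    zs=[]
    for i in range(1,n+1):
        P,Rr=fk(q0+(q1-q0)*i/n,X)
        v=np.round(r.inv().apply(P-p)/10,1); w=np.round((r.inv()*Rr).as_rotvec(),2)
        p=p+r.apply(v*10); r=r*R.from_rotvec(w); zs.append(P[2])
        rows.append([v.tolist(),w.tolist(),clos])
    print("maxturn",max(np.linalg.norm(x[1]) for x in rows).round(3),"minz",min(zs),"end",p.round(1),(r.as_matrix()[:,2]).round(2))
    while len(rows)%8: rows.append([[0,0,0],[0,0,0],clos])
    for k in range(0,len(rows),8): print(json.dumps(rows[k:k+8]).replace("0.0,","0,").replace("0.0]","0]"))
E
cat > s3.py <<'E'
from ik import *
Rm=frame(-100,25);G=np.array([415,-307,50])
b=ik(G+19*Rm[:,2],Rm,[np.array([-.54,1.22,.65,2.13,.96,.55,1.84])])[0]
a=ik(G-111*Rm[:,2]+[0,0,40],Rm,[b])[0];print(a.round(2),b.round(2),fk(a,X)[0])
qrows(a,28,0)
E
python3 s3.py
```

```text
[-0.7   0.94  0.57  2.11  0.75  0.89  2.06] [-0.54  1.22  0.65  2.13  0.96  0.55  1.84] [ 432.46897075 -207.92829521  136.91050912]
maxturn 0.14 minz 136.91050912349436 end [ 432.3 -207.6  136.5] [-0.16 -0.89 -0.42]
[[[-0.2, -1.0, 1.1], [0.03, -0.05, -0.11], 0], [[0, -0.9, 1.1], [0.03, -0.04, -0.11], 0], [[0.1, -0.9, 1.0], [0.03, -0.05, -0.11], 0], [[0.1, -0.8, 1.0], [0.03, -0.04, -0.12], 0], [[0.2, -0.7, 0.8], [0.04, -0.04, -0.11], 0], [[0.2, -0.6, 0.9], [0.04, -0.04, -0.12], 0], [[0.3, -0.5, 0.7], [0.03, -0.03, -0.11], 0], [[0.3, -0.5, 0.7], [0.04, -0.03, -0.12], 0]]
[[[0.3, -0.3, 0.6], [0.05, -0.03, -0.12], 0], [[0.3, -0.3, 0.6], [0.04, -0.03, -0.12], 0], [[0.3, -0.1, 0.5], [0.04, -0.03, -0.12], 0], [[0.2, -0.1, 0.4], [0.05, -0.02, -0.12], 0], [[0.2, -0, 0.4], [0.04, -0.02, -0.12], 0], [[0.2, -0, 0.3], [0.05, -0.02, -0.12], 0], [[0.1, 0.1, 0.2], [0.04, -0.01, -0.12], 0], [[0, 0.1, 0.2], [0.05, -0.02, -0.12], 0]]
[[[-0, 0.1, 0.2], [0.05, -0.01, -0.13], 0], [[-0.2, 0.1, 0], [0.04, -0.01, -0.12], 0], [[-0.2, 0.2, 0.1], [0.05, -0, -0.12], 0], [[-0.3, 0.1, -0.1], [0.05, -0, -0.13], 0], [[-0.3, 0.1, -0], [0.05, -0, -0.12], 0], [[-0.4, 0, -0.2], [0.04, -0, -0.13], 0], [[-0.5, 0, -0.1], [0.05, 0, -0.12], 0], [[-0.6, -0, -0.3], [0.05, 0.01, -0.13], 0]]
[[[-0.6, -0.1, -0.2], [0.04, 0.01, -0.12], 0], [[-0.6, -0.2, -0.3], [0.04, 0.01, -0.13], 0], [[-0.7, -0.3, -0.3], [0.05, 0.01, -0.13], 0], [[-0.7, -0.4, -0.4], [0.04, 0.02, -0.13], 0], [[0, 0, 0], [0, 0, 0], 0], [[0, 0, 0], [0, 0, 0], 0], [[0, 0, 0], [0, 0, 0], 0], [[0, 0, 0], [0, 0, 0], 0]]
```

>>> {"method": "carry_out", "body": {
  "rows": [
    [[-0.2,-1.0,1.1],[0.03,-0.05,-0.11],0],
    [[0,-0.9,1.1],[0.03,-0.04,-0.11],0],
    [[0.1,-0.9,1.0],[0.03,-0.05,-0.11],0],
    [[0.1,-0.8,1.0],[0.03,-0.04,-0.12],0],
    [[0.2,-0.7,0.8],[0.04,-0.04,-0.11],0],
    [[0.2,-0.6,0.9],[0.04,-0.04,-0.12],0],
    [[0.3,-0.5,0.7],[0.03,-0.03,-0.11],0],
    [[0.3,-0.5,0.7],[0.04,-0.03,-0.12],0]
  ]
}}

```text
t: 4.95
tcp_pos: [417.1, -234.2, 193.7]
tcp_rot: [-1.852, -2.309, 0.598]
wrist_force: [-0.0, 0.0, 1.3]
grip_width: 85.4
grasp_force: 0.0
```

>>> {"method": "carry_out", "body": {
  "rows": [
    [[0.3,-0.3,0.6],[0.05,-0.03,-0.12],0],
    [[0.3,-0.3,0.6],[0.04,-0.03,-0.12],0],
    [[0.3,-0.1,0.5],[0.04,-0.03,-0.12],0],
    [[0.2,-0.1,0.4],[0.05,-0.02,-0.12],0],
    [[0.2,0,0.4],[0.04,-0.02,-0.12],0],
    [[0.2,0,0.3],[0.05,-0.02,-0.12],0],
    [[0.1,0.1,0.2],[0.04,-0.01,-0.12],0],
    [[0,0.1,0.2],[0.05,-0.02,-0.12],0]
  ]
}}

```text
t: 5.75
tcp_pos: [390.9, -232.3, 167.6]
tcp_rot: [-0.436, -2.567, 0.935]
wrist_force: [0.7, -0.3, 0.3]
grip_width: 85.5
grasp_force: 0.0
```

```bash
python3 log.py; python3 s3.py
```

```text
[-0.48  0.75  0.69  1.97  0.25  0.99  1.21] [ 390.9 -232.3  167.6] [[-0.88, 0.16, -0.44], [0.41, 0.73, -0.55], [0.24, -0.66, -0.71]] 5.75
[-0.7   0.94  0.56  2.1   0.75  0.89  2.06] [-0.54  1.22  0.65  2.13  0.96  0.56  1.84] [ 432.46897198 -207.92829446  136.91050954]
maxturn 0.064 minz 136.91050954435653 end [ 432.3 -208.3  136.6] [-0.15 -0.89 -0.43]
[[[-0, 0.1, 0.1], [0.02, -0.01, -0.05], 0], [[-0.1, 0, 0], [0.02, -0, -0.06], 0], [[-0.1, 0.1, 0], [0.02, -0.01, -0.05], 0], [[-0.1, 0.1, 0.1], [0.02, -0, -0.05], 0], [[-0.1, 0.1, -0], [0.02, -0, -0.05], 0], [[-0.1, 0, 0], [0.02, -0.01, -0.06], 0], [[-0.1, 0.1, 0], [0.02, -0, -0.05], 0], [[-0.1, 0.1, -0], [0.02, -0, -0.05], 0]]
[[[-0.2, 0, -0], [0.02, -0, -0.06], 0], [[-0.1, 0.1, -0], [0.02, -0.01, -0.05], 0], [[-0.2, 0, -0.1], [0.02, 0, -0.06], 0], [[-0.1, 0, -0], [0.02, 0, -0.05], 0], [[-0.2, 0.1, -0.1], [0.02, 0, -0.05], 0], [[-0.2, -0, -0], [0.02, 0, -0.06], 0], [[-0.2, -0, -0.1], [0.02, 0.01, -0.05], 0], [[-0.2, -0, -0.1], [0.02, -0, -0.05], 0]]
[[[-0.2, -0, -0], [0.02, 0, -0.06], 0], [[-0.3, -0.1, -0.1], [0.02, 0, -0.05], 0], [[-0.2, -0, -0.1], [0.01, 0.01, -0.06], 0], [[-0.2, -0.1, -0.1], [0.02, 0, -0.05], 0], [[-0.3, -0, -0.1], [0.02, 0.01, -0.06], 0], [[-0.2, -0.1, -0.1], [0.02, 0, -0.05], 0], [[-0.2, -0.1, -0.2], [0.02, 0.01, -0.05], 0], [[-0.3, -0.1, -0.1], [0.02, 0, -0.06], 0]]
[[[-0.2, -0.1, -0.1], [0.02, 0.01, -0.05], 0], [[-0.3, -0.2, -0.2], [0.01, 0.01, -0.06], 0], [[-0.2, -0.1, -0.1], [0.02, 0, -0.05], 0], [[-0.3, -0.2, -0.1], [0.02, 0.01, -0.06], 0], [[0, 0, 0], [0, 0, 0], 0], [[0, 0, 0], [0, 0, 0], 0], [[0, 0, 0], [0, 0, 0], 0], [[0, 0, 0], [0, 0, 0], 0]]
```

Tracking follows the planned joint path, so I'll continue with the remaining original rows.

>>> {"method": "carry_out", "body": {
  "rows": [
    [[0,0.1,0.2],[0.05,-0.01,-0.13],0],
    [[-0.2,0.1,0],[0.04,-0.01,-0.12],0],
    [[-0.2,0.2,0.1],[0.05,0,-0.12],0],
    [[-0.3,0.1,-0.1],[0.05,0,-0.13],0],
    [[-0.3,0.1,0],[0.05,0,-0.12],0],
    [[-0.4,0,-0.2],[0.04,0,-0.13],0],
    [[-0.5,0,-0.1],[0.05,0,-0.12],0],
    [[-0.6,0,-0.3],[0.05,0.01,-0.13],0]
  ]
}}

```text
t: 6.55
tcp_pos: [410.9, -223.6, 150.9]
tcp_rot: [0.872, -2.071, 0.957]
wrist_force: [0.2, 0.3, 0.6]
grip_width: 85.5
grasp_force: 0.0
```

>>> {"method": "carry_out", "body": {
  "rows": [
    [[-0.6,-0.1,-0.2],[0.04,0.01,-0.12],0],
    [[-0.6,-0.2,-0.3],[0.04,0.01,-0.13],0],
    [[-0.7,-0.3,-0.3],[0.05,0.01,-0.13],0],
    [[-0.7,-0.4,-0.4],[0.04,0.02,-0.13],0],
    [[0,0,0],[0,0,0],0],
    [[0,0,0],[0,0,0],0],
    [[0,0,0],[0,0,0],0],
    [[0,0,0],[0,0,0],0]
  ]
}}

```text
t: 7.35
tcp_pos: [432.7, -207.5, 137.0]
tcp_rot: [1.36, -1.624, 0.869]
wrist_force: [-0.2, -0.3, -0.4]
grip_width: 85.5
grasp_force: 0.0
```

```bash
python3 log.py; python3 - <<'E'
from h import *
w=manip.camera_info("wrist");im=manip.snapshot("wrist")[:,:,::-1];cv2.imwrite("pics/w2.png",im);np.savez("w2.npz",**{k:np.array(v) for k,v in w.items()})
t=manip.camera_info("top")
for X in([415,-307,75],[415,-307,0]):print(proj(w,X))
plan(np.array([415,-307,50])+19*frame(-100,25)[:,2],frame(-100,25),6)
E
```

```text
[-0.6   0.89  0.41  2.09  0.84  0.99  1.97] [ 432.7 -207.5  137. ] [[-0.07, -0.98, -0.16], [-0.41, 0.18, -0.89], [0.91, 0.0, -0.42]] 7.35
(np.float64(316.0996834825885), np.float64(209.6866362523046))
(np.float64(316.1334100026259), np.float64(264.9933495281625))
turn/row [ 0.    -0.001  0.   ] deg/row 0.03
[np.float64(-0.6), np.float64(-0.0), np.float64(2.5)]
[np.float64(-0.6), np.float64(-0.0), np.float64(2.4)]
[np.float64(-0.6), np.float64(-0.0), np.float64(2.5)]
[np.float64(-0.6), np.float64(-0.0), np.float64(2.4)]
[np.float64(-0.6), np.float64(0.0), np.float64(2.5)]
[np.float64(-0.6), np.float64(0.0), np.float64(2.4)]
```

View pics/w2.png

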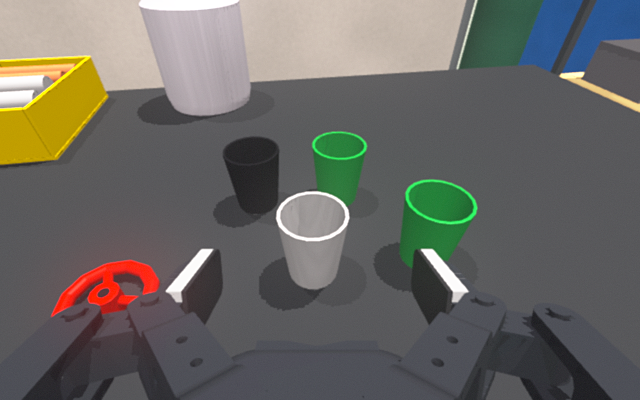

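```bash
python3 - <<'E'
from h import *
t=manip.camera_info("top");s=manip.camera_info("scene");w2=dict(np.load("w2.npz"));w1=dict(np.load("w1.npz"))
print(tri((t,(435.3,241.7)),(w2,(313,218))),tri((w1,(141.5,224)),(w2,(313,218))),tri((t,(435.3,241.7)),(w1,(141.5,224)),(w2,(313,218)),(s,(206.1,187.2))))
print(onz(w2,(313,218),75),onz(w1,(141.5,224),75))
E
```

```text
(array([ 416.11494728, -312.36276895,   60.33081238]), np.float64(0.7604423923146897)) (array([ 418.97167774, -302.36342912,   70.39983084]), np.float64(0.4716683518931298)) (array([ 418.0615259 , -305.32901182,   68.71762786]), np.float64(4.594915737261253))
[ 419.37427561 -297.22240077   75.        ] [ 417.6683837  -303.25800446   75.        ]
```

>>> {"method": "carry_out", "body": {
  "rows": [
    [[-0.8,0,1.5],[0,0,0],0],
    [[-0.8,-0.1,1.8],[0,0,0],0],
    [[-0.7,0,2.0],[0,0,0],0],
    [[-0.5,-0.1,2.0],[0,0,0],0],
    [[-0.4,0,2.0],[0,0,0],0],
    [[-0.4,-0.1,2.0],[0,0,0],0],
    [[-0.3,0,1.8],[0,0,0],0],
    [[0,0,1.5],[0,0,0],0]
  ]
}}

```text
t: 8.2
tcp_pos: [415.2, -322.7, 39.6]
tcp_rot: [1.362, -1.622, 0.869]
wrist_force: [0.2, -0.7, -0.4]
grip_width: 85.4
grasp_force: 0.0
```

>>> {"method": "carry_out", "body": {
  "rows": [
    [[0,0,0],[0,0,0],0],
    [[0,0,0],[0,0,0],0.2],
    [[0,0,0],[0,0,0],0.4],
    [[0,0,0],[0,0,0],0.6],
    [[0,0,0],[0,0,0],0.6],
    [[0,0,0],[0,0,0],0.6],
    [[0,0,0],[0,0,0],0.6],
    [[0,0,0],[0,0,0],0.6]
  ],
  "newtons": 50
}}

```text
t: 9.0
tcp_pos: [416.1, -321.4, 40.8]
tcp_rot: [1.363, -1.622, 0.871]
wrist_force: [0.3, 3.4, 7.4]
grip_width: 57.2
grasp_force: 51.2
```

```bash
python3 log.py; python3 - <<'E'
from h import *
s=manip.read_state();print(s["grip_width"],s["grasp_force"],s["wrist_force"])
cv2.imwrite("pics/w3.png",manip.snapshot("wrist")[:,:,::-1])
E
```

```text
[-0.45  1.14  0.5   2.11  1.08  0.71  1.75] [ 416.1 -321.4   40.8] [[-0.07, -0.98, -0.16], [-0.41, 0.17, -0.89], [0.91, 0.0, -0.42]] 9.0
57.21290151919001 51.22057892035244 [0.31792727 3.4338988  7.40362641]
```

View pics/w3.png

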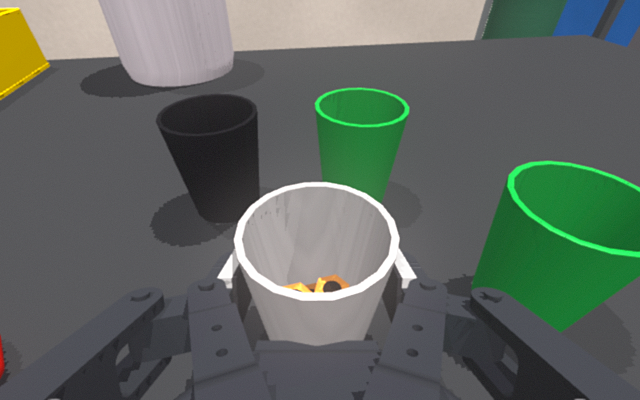

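>>> {"method": "carry_out", "body": {
  "rows": [
    [[0.9,0,-0.4],[0,0,0],0.6],
    [[1.8,0,-0.9],[0,0,0],0.6],
    [[2.3,0,-1.1],[0,0,0],0.6],
    [[2.7,0,-1.3],[0,0,0],0.6],
    [[2.3,0,-1.1],[0,0,0],0.6],
    [[1.8,0,-0.8],[0,0,0],0.6],
    [[0,0,0],[0,0,0],0.6],
    [[0,0,0],[0,0,0],0.6]
  ],
  "newtons": 60
}}

```text
t: 9.85
tcp_pos: [416.2, -320.1, 170.6]
tcp_rot: [1.364, -1.623, 0.869]
wrist_force: [-0.0, 0.2, -1.8]
grip_width: 56.5
grasp_force: 63.7
```

```bash
python3 log.py; cat > s4.py <<'E'
from ik import *
s=manip.read_state();print(s["grip_width"],s["grasp_force"],s["wrist_force"])
T=np.array([568,-28,175]);Rm=frame(-92,25);p=T+22*Rm[:,2];print(p)
u=ik(p,Rm,[s["joints"]]);print([x.round(2) for x in u])
plan(p,Rm,16)
c=frame(-100,25).T@[0,0,1]
for dn,ph in((0,140),(5,150),(0,120)):
  R3=frame(-92,dn)@E('z',np.radians(ph)).as_matrix();S=ik(T+22*R3[:,2],R3,u)
  print(dn,ph,np.degrees(np.arccos((R3@c)[2])),[x.round(2) for x in S])
E
python3 s4.py
```

```text
[-0.48  0.85  0.56  2.16  1.03  0.84  1.99] [ 416.2 -320.1  170.6] [[-0.07, -0.98, -0.16], [-0.41, 0.17, -0.89], [0.91, 0.0, -0.42]] 9.85
56.53286239131151 63.66795956384067 [-0.02197942  0.22847184 -1.78066754]
[567.30414692 -47.92662515 165.70239824]
[array([-0.73,  0.91,  0.35,  1.73,  0.72,  1.27,  2.19])]
turn/row [ 0.008 -0.    -0.004] deg/row 0.5
[np.float64(-0.8), np.float64(-0.6), np.float64(-1.7)]
[np.float64(-0.8), np.float64(-0.7), np.float64(-1.6)]
[np.float64(-0.8), np.float64(-0.7), np.float64(-1.6)]
[np.float64(-0.8), np.float64(-0.7), np.float64(-1.6)]
[np.float64(-0.8), np.float64(-0.7), np.float64(-1.6)]
[np.float64(-0.8), np.float64(-0.7), np.float64(-1.6)]
[np.float64(-0.8), np.float64(-0.7), np.float64(-1.6)]
[np.float64(-0.8), np.float64(-0.7), np.float64(-1.6)]
[np.float64(-0.8), np.float64(-0.8), np.float64(-1.6)]
[np.float64(-0.8), np.float64(-0.8), np.float64(-1.6)]
[np.float64(-0.8), np.float64(-0.8), np.float64(-1.6)]
[np.float64(-0.8), np.float64(-0.8), np.float64(-1.6)]
[np.float64(-0.7), np.float64(-0.8), np.float64(-1.6)]
[np.float64(-0.7), np.float64(-0.8), np.float64(-1.6)]
[np.float64(-0.8), np.float64(-0.9), np.float64(-1.7)]
[np.float64(-0.7), np.float64(-0.9), np.float64(-1.6)]
0 140 133.96923687680604 [array([-1.16,  1.6 ,  1.17,  1.67,  0.13,  1.12,  0.25])]
5 150 138.1647021837374 [array([-1.17,  1.59,  1.22,  1.69,  0.03,  1.08,  0.17])]
0 120 116.94621526262769 [array([-1.13,  1.51,  1.05,  1.67,  0.28,  1.16,  0.47])]
```

>>> {"method": "carry_out", "body": {
  "rows": [
    [[-0.4,-0.3,-0.8],[0.008,0,-0.004],0.6],
    [[-0.8,-0.6,-1.6],[0.008,0,-0.004],0.6],
    [[-0.8,-0.7,-1.7],[0.008,0,-0.004],0.6],
    [[-0.8,-0.7,-1.6],[0.008,0,-0.004],0.6],
    [[-0.8,-0.7,-1.6],[0.008,0,-0.004],0.6],
    [[-0.8,-0.7,-1.6],[0.008,0,-0.004],0.6],
    [[-0.8,-0.7,-1.6],[0.008,0,-0.004],0.6],
    [[-0.8,-0.7,-1.6],[0.008,0,-0.004],0.6]
  ]
}}

```text
t: 10.65
tcp_pos: [486.1, -192.6, 166.8]
tcp_rot: [1.43, -1.579, 0.909]
wrist_force: [-0.4, 0.1, -2.1]
grip_width: 56.7
grasp_force: 63.8
```

>>> {"method": "carry_out", "body": {
  "rows": [
    [[-0.8,-0.8,-1.6],[0.008,0,-0.004],0.6],
    [[-0.8,-0.8,-1.6],[0.008,0,-0.004],0.6],
    [[-0.8,-0.8,-1.6],[0.008,0,-0.004],0.6],
    [[-0.8,-0.8,-1.6],[0.008,0,-0.004],0.6],
    [[-0.8,-0.8,-1.6],[0.008,0,-0.004],0.6],
    [[-0.8,-0.8,-1.6],[0.008,0,-0.004],0.6],
    [[-0.8,-0.8,-1.7],[0.008,0,-0.004],0.6],
    [[-1.1,-1.1,-2.3],[0.008,0,-0.004],0.6]
  ]
}}

```text
t: 11.45
tcp_pos: [562.8, -46.8, 163.0]
tcp_rot: [1.494, -1.535, 0.948]
wrist_force: [0.2, 0.4, -1.9]
grip_width: 56.7
grasp_force: 63.7
```

```bash
python3 log.py; cat > s5.py <<'E'
from ik import *
T=np.array([568,-28,175])
s=manip.read_state();print(s["grip_width"],s["grasp_force"])
p=s["tcp_pos"];r=R.from_rotvec(s["tcp_rot"]); n=18
R3=R.from_matrix(frame(-92,4))*E('z',np.radians(145)); Rs=frame(-92,25)
# roll with pitch, grasp point kept at T
rows=[]
for i in range(1,n+1):
    f=i/n; Rr=R.from_matrix(frame(-92,25-21*f))*E('z',np.radians(145)*f); P=T+22*Rr.as_matrix()[:,2]
    v=np.round(r.inv().apply(P-p)/10,1);w=np.round((r.inv()*Rr).as_rotvec(),2);p=p+r.apply(v*10);r=r*R.from_rotvec(w);rows.append([v.tolist(),w.tolist(),.6])
print(max(np.linalg.norm(x[1]) for x in rows),p,r.as_matrix()@frame(-100,25).T[:,2])
for x in rows:print(x)
E
python3 s5.py
```

```text
[-0.74  0.92  0.36  1.74  0.71  1.26  2.19] [562.8 -46.8 163. ] [[-0.01, -1.0, -0.03], [-0.42, 0.03, -0.91], [0.91, 0.01, -0.42]] 11.45
56.72292009532305 63.68764131015041
0.15132745950421556 [567.55887493 -50.28524676 173.15360234] [-0.50222335  0.49309516 -0.71037235]
[[0.3, -0.4, -0.0], [0.0, 0.02, 0.15], 0.6]
[[0.1, -0.1, -0.0], [0.01, 0.02, 0.14], 0.6]
[[0.0, 0.0, -0.0], [0.0, 0.02, 0.14], 0.6]
[[0.1, 0.0, -0.0], [0.01, 0.01, 0.14], 0.6]
[[0.0, -0.0, -0.0], [0.01, 0.02, 0.14], 0.6]
[[0.0, -0.0, -0.0], [0.02, 0.01, 0.14], 0.6]
[[0.1, -0.1, -0.0], [0.01, 0.02, 0.14], 0.6]
[[-0.0, -0.0, -0.0], [0.02, 0.01, 0.14], 0.6]
[[0.0, -0.1, -0.0], [0.02, 0.0, 0.14], 0.6]
[[0.0, 0.0, -0.0], [0.02, 0.01, 0.14], 0.6]
[[0.0, -0.0, -0.0], [0.02, 0.0, 0.14], 0.6]
[[0.0, -0.1, -0.0], [0.02, -0.0, 0.14], 0.6]
[[0.0, -0.0, -0.0], [0.02, -0.0, 0.15], 0.6]
[[0.0, -0.1, -0.0], [0.02, -0.01, 0.14], 0.6]
[[-0.0, -0.0, -0.0], [0.02, -0.01, 0.14], 0.6]
[[-0.0, -0.1, -0.0], [0.01, -0.01, 0.14], 0.6]
[[-0.1, -0.0, -0.0], [0.02, -0.02, 0.14], 0.6]
[[0.0, -0.0, -0.0], [0.01, -0.01, 0.14], 0.6]
```

>>> {"method": "carry_out", "body": {
  "rows": [
    [[-0.2,-0.4,1.2],[0,0.02,0.14],0.6],
    [[0,-0.1,1.2],[0.01,0.02,0.14],0.6],
    [[0,0,0],[0,0.02,0.14],0.6],
    [[0.1,0,0],[0.01,0.01,0.14],0.6],
    [[0,0,0],[0.01,0.02,0.14],0.6],
    [[0,0,0],[0.02,0.01,0.14],0.6],
    [[0.1,-0.1,0],[0.01,0.02,0.14],0.6],
    [[0,0,0],[0.02,0.01,0.14],0.6]
  ]
}}

```text
t: 12.25
tcp_pos: [566.8, -68.8, 153.3]
tcp_rot: [0.474, -2.245, 1.687]
wrist_force: [-0.0, -0.6, -3.0]
grip_width: 56.3
grasp_force: 63.8
```

>>> {"method": "carry_out", "body": {
  "rows": [
    [[0,-0.1,0],[0.02,0,0.14],0.6],
    [[0,0,0],[0.02,0.01,0.14],0.6],
    [[0,0,0],[0.02,0,0.14],0.6],
    [[0,-0.1,0],[0.02,0,0.14],0.6],
    [[0,0,0],[0.02,0,0.14],0.6],
    [[0,-0.1,0],[0.02,-0.01,0.14],0.6],
    [[0,0,0],[0.02,-0.01,0.14],0.6],
    [[0,-0.1,0],[0.01,-0.01,0.14],0.6]
  ]
}}

```text
t: 13.05
tcp_pos: [566.5, -69.3, 156.3]
tcp_rot: [0.709, 1.953, -1.756]
wrist_force: [-0.6, -0.4, -2.8]
grip_width: 56.7
grasp_force: 63.9
```

>>> {"method": "carry_out", "body": {
  "rows": [
    [[0,0,0],[0.02,-0.02,0.14],0.6],
    [[0,0,0],[0.01,-0.01,0.14],0.6],
    [[0,0,0],[0,0,0],0.6],
    [[0,0,0],[0,0,0],0.6],
    [[0,0,0],[0,0,0],0.6],
    [[0,0,0],[0,0,0],0.6],
    [[0,0,0],[0,0,0],0.6],
    [[0,0,0],[0,0,0],0.6]
  ]
}}

```text
t: 13.85
tcp_pos: [566.2, -70.4, 157.1]
tcp_rot: [0.908, 1.72, -1.621]
wrist_force: [-0.7, 1.0, -1.0]
grip_width: 56.3
grasp_force: 63.8
```

```bash
python3 log.py; python3 - <<'E'
from h import *
s=manip.read_state();print(s["grip_width"],s["grasp_force"],s["wrist_force"],(R.from_rotvec(s["tcp_rot"]).as_matrix()@frame(-100,25).T[:,2]).round(2))
a=manip.snapshot("scene")[:,:,::-1];b=manip.snapshot("top")[:,:,::-1];c=manip.snapshot("wrist")[:,:,::-1]
im=np.zeros((600,800,3),np.uint8);im[:300,:400]=cv2.resize(a[165:265,230:365],(400,300),interpolation=2)
im[:300,400:]=cv2.resize(b[150:250,240:375],(400,300),interpolation=2);im[300:,:480]=cv2.resize(c,(480,300));cv2.imwrite("pics/p4.png",im)
E
```

```text
[-1.1   1.47  1.02  1.7   0.27  1.08  0.03] [566.2 -70.4 157.1] [[-0.59, 0.81, -0.03], [0.08, 0.02, -1.0], [-0.81, -0.59, -0.07]] 13.85
56.27174249606021 63.824518713140606 [-0.70170462  0.9991402  -0.98851347] [-0.52  0.49 -0.7 ]
```

View pics/p4.png

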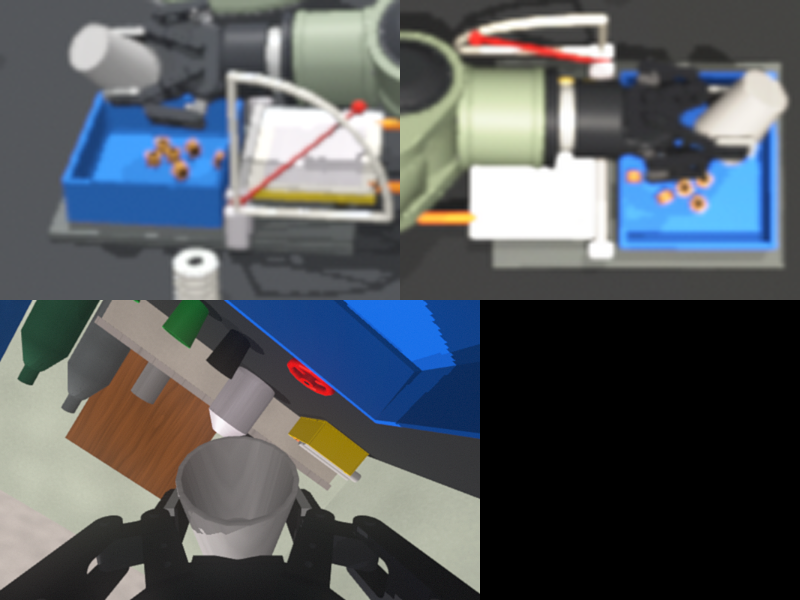

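```bash
python3 - <<'E'
from h import *
plan([416,-320,170],frame(-100,25),20)
E
```

```text
turn/row [-0.025  0.001 -0.122] deg/row 7.13
[np.float64(0.3), np.float64(-0.7), np.float64(1.3)]
[np.float64(0.4), np.float64(-0.7), np.float64(1.2)]
[np.float64(0.4), np.float64(-0.6), np.float64(1.2)]
[np.float64(0.5), np.float64(-0.6), np.float64(1.2)]
[np.float64(0.6), np.float64(-0.6), np.float64(1.2)]
[np.float64(0.7), np.float64(-0.5), np.float64(1.2)]
[np.float64(0.7), np.float64(-0.5), np.float64(1.2)]
[np.float64(0.8), np.float64(-0.4), np.float64(1.2)]
[np.float64(0.8), np.float64(-0.3), np.float64(1.2)]
[np.float64(0.9), np.float64(-0.3), np.float64(1.1)]
[np.float64(0.9), np.float64(-0.2), np.float64(1.1)]
[np.float64(0.9), np.float64(-0.1), np.float64(1.1)]
[np.float64(0.9), np.float64(-0.0), np.float64(1.1)]
[np.float64(0.9), np.float64(0.0), np.float64(1.2)]
[np.float64(0.9), np.float64(0.1), np.float64(1.2)]
[np.float64(0.9), np.float64(0.2), np.float64(1.1)]
[np.float64(0.8), np.float64(0.3), np.float64(1.2)]
[np.float64(0.8), np.float64(0.3), np.float64(1.2)]
[np.float64(0.8), np.float64(0.4), np.float64(1.2)]
[np.float64(0.7), np.float64(0.5), np.float64(1.1)]
```

>>> {"method": "carry_out", "body": {
  "rows": [
    [[0.3,-0.7,1.3],[-0.025,0.001,-0.122],0.6],
    [[0.4,-0.7,1.2],[-0.025,0.001,-0.122],0.6],
    [[0.4,-0.6,1.2],[-0.025,0.001,-0.122],0.6],
    [[0.5,-0.6,1.2],[-0.025,0.001,-0.122],0.6],
    [[0.6,-0.6,1.2],[-0.025,0.001,-0.122],0.6],
    [[0.7,-0.5,1.2],[-0.025,0.001,-0.122],0.6],
    [[0.7,-0.5,1.2],[-0.025,0.001,-0.122],0.6],
    [[0.8,-0.4,1.2],[-0.025,0.001,-0.122],0.6]
  ]
}}

```text
t: 14.8
tcp_pos: [505.6, -170.9, 162.4]
tcp_rot: [-0.098, 2.469, -1.918]
wrist_force: [-0.8, 0.0, -1.0]
grip_width: 56.5
grasp_force: 63.9
```

>>> {"method": "carry_out", "body": {
  "rows": [
    [[0.8,-0.3,1.2],[-0.025,0.001,-0.122],0.6],
    [[0.9,-0.3,1.1],[-0.025,0.001,-0.122],0.6],
    [[0.9,-0.2,1.1],[-0.025,0.001,-0.122],0.6],
    [[0.9,-0.1,1.1],[-0.025,0.001,-0.122],0.6],
    [[0.9,0,1.1],[-0.025,0.001,-0.122],0.6],
    [[0.9,0,1.2],[-0.025,0.001,-0.122],0.6],
    [[0.9,0.1,1.2],[-0.025,0.001,-0.122],0.6],
    [[0.9,0.2,1.1],[-0.025,0.001,-0.122],0.6]
  ]
}}

```text
t: 15.6
tcp_pos: [445.5, -270.7, 168.6]
tcp_rot: [1.055, -1.971, 1.246]
wrist_force: [1.0, 0.8, -1.3]
grip_width: 56.4
grasp_force: 63.9
```

>>> {"method": "carry_out", "body": {
  "rows": [
    [[0.8,0.3,1.2],[-0.025,0.001,-0.122],0.6],
    [[0.8,0.3,1.2],[-0.025,0.001,-0.122],0.6],
    [[0.8,0.4,1.2],[-0.025,0.001,-0.122],0.6],
    [[0.7,0.5,1.1],[-0.025,0.001,-0.122],0.6],
    [[0,0,0],[0,0,0],0.6],
    [[0,0,0],[0,0,0],0.6],
    [[0,0,0],[0,0,0],0.6],
    [[0,0,0],[0,0,0],0.6]
  ]
}}

```text
t: 16.4
tcp_pos: [416.9, -319.7, 171.3]
tcp_rot: [1.371, -1.619, 0.878]
wrist_force: [0.7, -0.9, -2.0]
grip_width: 57.0
grasp_force: 63.8
```

```bash
python3 log.py; python3 - <<'E'
from h import *
s=manip.read_state();print(s["grip_width"],s["grasp_force"])
plan([416,-321,45],frame(-100,25),8)
a=manip.snapshot("scene")[:,:,::-1];b=manip.snapshot("top")[:,:,::-1];c=manip.snapshot("wrist")[:,:,::-1]
cv2.imwrite("pics/s5.png",a);cv2.imwrite("pics/t5.png",b)
im=np.zeros((600,800,3),np.uint8);im[:300,:400]=cv2.resize(a[180:255,245:345],(400,300),interpolation=2)
im[:300,400:]=cv2.resize(b[165:240,285:385],(400,300),interpolation=2);im[300:,:480]=cv2.resize(c,(480,300));cv2.imwrite("pics/p5.png",im)
E
```

```text
[-0.52  0.87  0.62  2.17  1.01  0.78  2.01] [ 416.9 -319.7  171.3] [[-0.07, -0.99, -0.15], [-0.41, 0.16, -0.9], [0.91, -0.0, -0.42]] 16.4
57.0065448840408 63.83518461972244
turn/row [-0.001 -0.     0.   ] deg/row 0.08
[np.float64(-1.4), np.float64(0.0), np.float64(0.7)]
[np.float64(-1.4), np.float64(0.0), np.float64(0.7)]
[np.float64(-1.4), np.float64(0.0), np.float64(0.7)]
[np.float64(-1.4), np.float64(0.0), np.float64(0.7)]
[np.float64(-1.4), np.float64(0.0), np.float64(0.7)]
[np.float64(-1.5), np.float64(0.0), np.float64(0.6)]
[np.float64(-1.4), np.float64(0.0), np.float64(0.7)]
[np.float64(-1.5), np.float64(0.1), np.float64(0.6)]
```

View pics/p5.png

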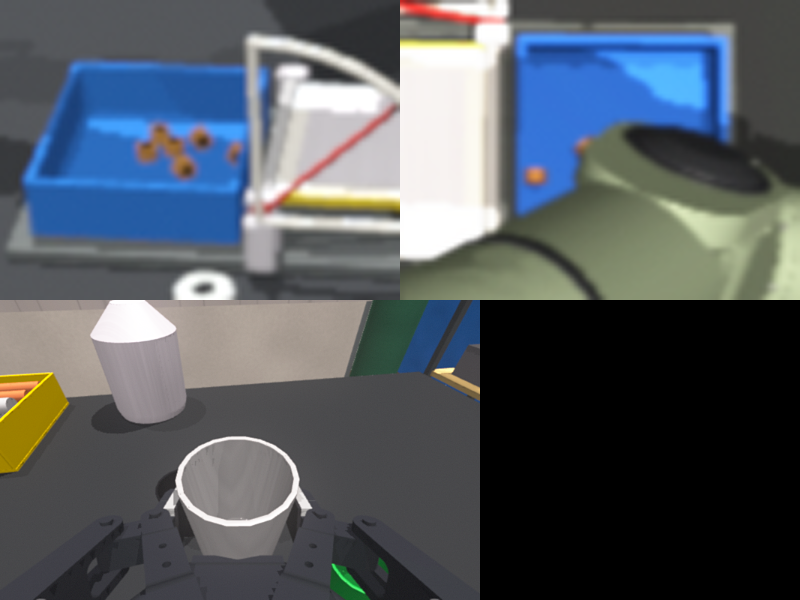

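>>> {"method": "carry_out", "body": {
  "rows": [
    [[-1.4,0,0.7],[0,0,0],0.6],
    [[-1.8,0,0.8],[0,0,0],0.6],
    [[-1.8,0,0.8],[0,0,0],0.6],
    [[-1.8,0,0.9],[0,0,0],0.6],
    [[-1.8,0,0.8],[0,0,0],0.6],
    [[-1.4,0,0.7],[0,0,0],0.6],
    [[-1.1,0,0.5],[0,0,0],0.6],
    [[-0.4,0,0.2],[0,0,0],0.6]
  ]
}}

```text
t: 17.35
tcp_pos: [416.5, -320.9, 43.4]
tcp_rot: [1.371, -1.618, 0.876]
wrist_force: [0.2, 0.1, -0.9]
grip_width: 56.8
grasp_force: 63.9
```

>>> {"method": "carry_out", "body": {
  "rows": [
    [[-0.1,0,0.1],[0,0,0],0.6],
    [[-0.1,0,0],[0,0,0],0.6],
    [[0,0,0],[0,0,0],0.6],
    [[0,0,0],[0,0,0],0.6],
    [[0,0,0],[0,0,0],0.6],
    [[0,0,0],[0,0,0],0.6],
    [[0,0,0],[0,0,0],0.6],
    [[0,0,0],[0,0,0],0.6]
  ]
}}

```text
t: 18.15
tcp_pos: [416.5, -321.1, 42.1]
tcp_rot: [1.371, -1.619, 0.877]
wrist_force: [-0.1, 0.4, -0.5]
grip_width: 56.6
grasp_force: 63.9
```

>>> {"method": "carry_out", "body": {
  "rows": [
    [[-0.1,0,0],[0,0,0],0.6],
    [[-0.1,0,0],[0,0,0],0.6],
    [[0,0,0],[0,0,0],0.6],
    [[0,0,0],[0,0,0],0.3],
    [[0,0,0],[0,0,0],0],
    [[0,0,0],[0,0,0],0],
    [[0,0,0],[0,0,0],0],
    [[0,0,0],[0,0,0],0]
  ],
  "newtons": 20
}}

```text
t: 18.95
tcp_pos: [416.6, -320.3, 40.3]
tcp_rot: [1.371, -1.619, 0.876]
wrist_force: [-0.4, 0.1, -0.7]
grip_width: 85.6
grasp_force: 0.0
```

```bash
python3 log.py; cat > s6.py <<'E'
from ik import *
s=manip.read_state();print(s["grip_width"],s["grasp_force"],s["wrist_force"])
# flap bar grasp IK study: hinge (542,74,50), station yaw -.023
yaw=-.023;ex=np.array([np.cos(yaw),np.sin(yaw),0]);ey=np.array([-np.sin(yaw),np.cos(yaw),0]);H=np.array([542,74,50.])
def bar(th): return H+185*(np.cos(th)*ey+np.sin(th)*np.array([0,0,1]))
def fr(th): # tool z dir: th = angle of approach below horizontal toward hinge; y in the station y-z plane
    z=-np.cos(th)*ey-np.sin(th)*np.array([0,0,1]); x=np.array(ex); return np.c_[x,np.cross(z,x),z]
if __name__=="__main__":
  for B,a in((0,90),(0,70),(0,50),(.77,90),(.77,70),(.77,50)):
   for fl in(0,1):
    Rm=fr(np.radians(a))@np.diag([1-2*fl,1-2*fl,1]); S=ik(bar(B)+19*Rm[:,2],Rm,[s["joints"]]+seedsR[:6])
    if S:
        for q in sorted(S,key=lambda q:-margin(q))[:2]: print(B,a,fl,q.round(2),round(margin(q),2))
E
python3 s6.py
```

```text
[-0.49  1.17  0.55  2.12  1.05  0.65  1.77] [ 416.6 -320.3   40.3] [[-0.07, -0.99, -0.15], [-0.41, 0.16, -0.9], [0.91, -0.0, -0.42]] 18.95
85.61141584994002 0.0 [-0.38082656  0.08455449 -0.65702471]
0 90 0 [-0.99  0.91  0.7   1.81 -0.83  0.75 -1.42] 0.43
0 90 0 [-0.99  0.91  0.7   1.81 -0.83  0.75 -1.42] 0.43
0 90 1 [-0.95  0.88  0.63  1.81 -0.76  0.72  1.65] 0.5
0 90 1 [-0.4   0.76 -0.2   1.78  0.24  0.63  0.81] 0.47
0 70 0 [-1.2   1.11  0.93  1.66 -0.64  0.96 -1.7 ] 0.49
0 70 0 [-1.27  1.23  1.12  1.66 -0.85  1.07 -1.54] 0.3
0 70 1 [-0.61  0.85 -0.11  1.63  0.43  0.95  0.56] 0.79
0 70 1 [-0.72  0.85  0.06  1.63  0.28  0.91  0.68] 0.75
0 50 0 [-1.29  1.33  1.06  1.49 -0.49  1.2  -1.87] 0.36
0 50 0 [-0.95  1.02  0.29  1.46  0.26  1.19 -2.48] 0.04
0 50 1 [-1.    1.04  0.39  1.47  0.18  1.17  0.73] 0.76
0 50 1 [-0.9   1.01  0.22  1.46  0.32  1.21  0.61] 0.72
0.77 90 0 [-0.95  0.67  0.74  1.81 -0.57  0.89 -1.54] 0.62
0.77 90 0 [-1.04  0.74  0.9   1.81 -0.71  0.95 -1.42] 0.52
0.77 90 1 [-0.19  0.56 -0.39  1.77  0.27  0.86  0.85] 0.66
0.77 90 1 [-0.43  0.54 -0.05  1.78  0.04  0.82  1.05] 0.65
0.77 70 0 [-1.23  0.96  1.11  1.7  -0.56  1.1  -1.59] 0.31
0.77 70 0 [-0.66  0.63  0.07  1.67  0.27  1.07 -2.35] 0.17
0.77 70 1 [-0.42  0.64 -0.29  1.65  0.48  1.15  0.61] 0.78
0.77 70 1 [-0.71  0.64  0.15  1.67  0.23  1.05  0.83] 0.76
0.77 50 0 [-1.32  1.19  1.23  1.57 -0.44  1.26 -1.7 ] 0.19
0.77 50 0 [-0.86  0.79  0.22  1.55  0.38  1.31 -2.45] 0.07
0.77 50 1 [-1.01  0.84  0.48  1.56  0.21  1.25  0.84] 0.68
0.77 50 1 [-0.89  0.8   0.27  1.55  0.35  1.3   0.72] 0.63
```

>>> {"method": "carry_out", "body": {
  "rows": [
    [[0,0,-1.0],[0,0,0],0],
    [[0,0,-2.0],[0,0,0],0],
    [[0,0,-2.5],[0,0,0],0],
    [[0,0,-3.0],[0,0,0],0],
    [[0.5,0,-3.0],[0,0,0],0],
    [[2.0,0,-1.0],[0,0,0],0],
    [[3.0,0,-1.4],[0,0,0],0],
    [[3.0,0,-1.4],[0,0,0],0]
  ]
}}

```text
t: 19.75
tcp_pos: [433.2, -217.8, 183.0]
tcp_rot: [1.371, -1.618, 0.876]
wrist_force: [0.5, -0.1, 1.8]
grip_width: 85.5
grasp_force: 0.0
```

```bash
python3 log.py; cat > s7.py <<'E'
from s6 import *
Rm=fr(np.radians(80))@np.diag([-1,-1,1]); A=bar(0)-100*Rm[:,2]+[0,0,20]
a=ik(A,Rm,[np.array([-.72,.8,.06,1.7,.25,.85,.75])])[0];print(a.round(2),A.round(1))
n=18;q0=s["joints"];print([fk(q0+(a-q0)*i/n,X)[0].round(0).tolist() for i in range(0,n+1,3)])
qrows(a,n,0)
im=manip.snapshot("scene")[:,:,::-1];cv2.imwrite("pics/s6.png",im);cv2.imwrite("pics/t6.png",manip.snapshot("top")[:,:,::-1])
E
python3 s7.py
```

```text
[-0.64  0.81  0.5   2.11  0.83  1.    2.06] [ 433.2 -217.8  183. ] [[-0.07, -0.99, -0.15], [-0.41, 0.16, -0.9], [0.91, 0.0, -0.42]] 19.75
85.48586822591173 0.0 [ 0.51477458 -0.11093491  1.78444832]
[-0.65  0.62  0.02  1.62  0.15  1.02  0.83] [546.7 276.3 168.5]
[[433.0, -218.0, 183.0], [465.0, -155.0, 156.0], [494.0, -83.0, 136.0], [517.0, -2.0, 126.0], [535.0, 87.0, 127.0], [545.0, 180.0, 141.0], [547.0, 276.0, 168.0]]
maxturn 0.103 minz 124.5393541456026 end [546.9 276.5 168.8] [-0.   -0.17 -0.98]
[[[-1.8, -0.8, -1.5], [0, -0.05, 0.09], 0], [[-1.9, -0.5, -1.6], [0, -0.05, 0.09], 0], [[-2.0, -0.3, -1.5], [-0.01, -0.04, 0.09], 0], [[-2.0, -0.1, -1.7], [-0.01, -0.05, 0.09], 0], [[-2.1, 0.2, -1.6], [-0.01, -0.05, 0.09], 0], [[-2.1, 0.4, -1.7], [-0.02, -0.05, 0.08], 0], [[-2.1, 0.7, -1.7], [-0.03, -0.04, 0.09], 0], [[-2.1, 1.0, -1.8], [-0.03, -0.05, 0.08], 0]]
[[[-1.9, 1.2, -1.7], [-0.03, -0.04, 0.08], 0], [[-1.9, 1.5, -1.8], [-0.04, -0.04, 0.08], 0], [[-1.7, 1.7, -1.8], [-0.04, -0.04, 0.08], 0], [[-1.6, 1.9, -1.8], [-0.05, -0.03, 0.08], 0], [[-1.3, 2.1, -1.8], [-0.04, -0.03, 0.07], 0], [[-1.2, 2.4, -1.8], [-0.06, -0.02, 0.08], 0], [[-0.9, 2.5, -1.8], [-0.05, -0.02, 0.07], 0], [[-0.6, 2.6, -1.9], [-0.06, -0.02, 0.08], 0]]
[[[-0.4, 2.8, -1.8], [-0.05, -0.01, 0.07], 0], [[-0.1, 2.9, -1.8], [-0.06, 0, 0.07], 0], [[0, 0, 0], [0, 0, 0], 0], [[0, 0, 0], [0, 0, 0], 0], [[0, 0, 0], [0, 0, 0], 0], [[0, 0, 0], [0, 0, 0], 0], [[0, 0, 0], [0, 0, 0], 0], [[0, 0, 0], [0, 0, 0], 0]]
```

>>> {"method": "carry_out", "body": {
  "rows": [
    [[-1.4,-0.8,-1.6],[0,-0.05,0.09],0],
    [[-1.5,-0.5,-1.7],[0,-0.05,0.09],0],
    [[-1.6,-0.3,-1.7],[-0.01,-0.04,0.09],0],
    [[-1.8,-0.1,-1.8],[-0.01,-0.05,0.09],0],
    [[-2.1,0.2,-1.6],[-0.01,-0.05,0.09],0],
    [[-2.1,0.4,-1.7],[-0.02,-0.05,0.08],0],
    [[-2.1,0.7,-1.7],[-0.03,-0.04,0.09],0],
    [[-2.1,1.0,-1.8],[-0.03,-0.05,0.08],0]
  ]
}}

```text
t: 20.65
tcp_pos: [508.5, -30.1, 140.5]
tcp_rot: [0.94, -2.489, 0.907]
wrist_force: [-0.6, -0.2, -0.1]
grip_width: 85.4
grasp_force: 0.0
```

>>> {"method": "carry_out", "body": {
  "rows": [
    [[-1.9,1.2,-1.7],[-0.03,-0.04,0.08],0],
    [[-1.9,1.5,-1.8],[-0.04,-0.04,0.08],0],
    [[-1.7,1.7,-1.8],[-0.04,-0.04,0.08],0],
    [[-1.6,1.9,-1.8],[-0.05,-0.03,0.08],0],
    [[-1.3,2.1,-1.8],[-0.04,-0.03,0.07],0],
    [[-1.2,2.4,-1.8],[-0.06,-0.02,0.08],0],
    [[-0.9,2.5,-1.8],[-0.05,-0.02,0.07],0],
    [[-0.6,2.6,-1.8],[-0.06,-0.02,0.08],0]
  ]
}}

```text
t: 21.45
tcp_pos: [544.1, 211.0, 161.0]
tcp_rot: [0.175, -3.08, 0.439]
wrist_force: [-0.6, 0.2, -0.3]
grip_width: 85.5
grasp_force: 0.0
```

>>> {"method": "carry_out", "body": {
  "rows": [
    [[-0.4,2.8,-1.4],[-0.05,-0.01,0.07],0.2],
    [[-0.1,2.9,-1.0],[-0.06,0,0.07],0.4],
    [[0,0,0],[0,0,0],0.5],
    [[0,0,0],[0,0,0],0.5],
    [[0,0,0],[0,0,0],0.5],
    [[0,0,0],[0,0,0],0.5],
    [[0,0,0],[0,0,0],0.5],
    [[0,0,0],[0,0,0],0.5]
  ]
}}

```text
t: 22.25
tcp_pos: [545.3, 270.2, 169.5]
tcp_rot: [-0.038, -3.128, 0.276]
wrist_force: [-0.5, -0.4, 0.5]
grip_width: 42.8
grasp_force: 0.0
```

```bash
python3 log.py; python3 - <<'E'
from h import *
w=manip.camera_info("wrist");im=manip.snapshot("wrist")[:,:,::-1];np.savez("w7.npz",**{k:np.array(v) for k,v in w.items()})
s=manip.snapshot("scene")[:,:,::-1];cv2.imwrite("pics/s7.png",s)
o=np.zeros((600,800,3),np.uint8);o[:400,:640]=im;o[400:,:]=cv2.resize(cv2.imread("pics/s6.png")[185:235,160:360],(800,200),interpolation=2)
cv2.imwrite("pics/p7.png",o);print(manip.read_state()["grip_width"])
for z in((608,257,48),(485,260,48)):print(proj(w,z))
E
```

```text
[-0.89  0.65  0.4   1.64 -0.11  0.99  1.06] [545.3 270.2 169.5] [[-1.0, 0.02, -0.0], [0.02, 0.98, -0.18], [-0.0, -0.18, -0.98]] 22.25
42.87350433568437
(np.float64(326.1325657210458), np.float64(261.20049801554404))
(np.float64(327.13126175540174), np.float64(121.8252313436526))
```

View pics/p7.png

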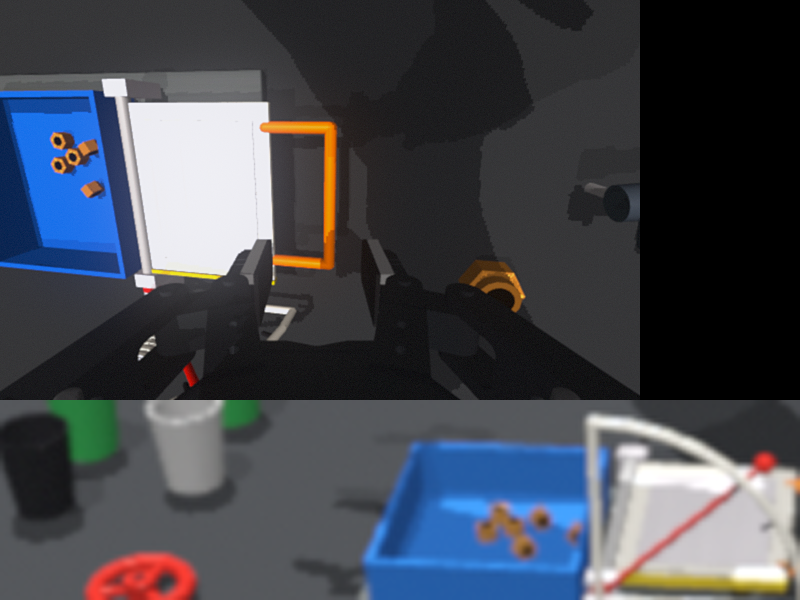

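>>> {"method": "carry_out", "body": {
  "rows": [
    [[0,0.7,0.5],[0,0,0],0.5],
    [[0,0.6,1.0],[0,0,0],0.5],
    [[0,0,1.5],[0,0,0],0.5],
    [[0,0,2.0],[0,0,0],0.5],
    [[0,0,2.0],[0,0,0],0.5],
    [[0,0,1.5],[0,0,0],0.5],
    [[0,0,1.0],[0,0,0],0.5],
    [[0,0,0.5],[0,0,0],0.5]
  ]
}}

```text
t: 23.15
tcp_pos: [545.1, 265.6, 67.7]
tcp_rot: [-0.038, -3.128, 0.277]
wrist_force: [0.1, 0.5, -0.4]
grip_width: 42.5
grasp_force: 0.0
```

```bash
python3 - <<'E'
from h import *
w=dict(np.load("w7.npz"));t=manip.camera_info("top");s=manip.camera_info("scene")
for z in(50,): print(onz(w,(331,265),z),onz(w,(330,127),z))
print(tri((w,(331,265)),(t,(248,183)),(s,(374.5,228.2))),tri((w,(330,127)),(t,(247.5,223)),(s,(375.2,206.2))))
w=manip.camera_info("wrist");im=manip.snapshot("wrist")[:,:,::-1];cv2.imwrite("pics/p8.png",im)
np.savez("w8.npz",**{k:np.array(v) for k,v in w.items()});print(manip.read_state()["wrist_force"],manip.read_state()["tcp_pos"])
E
```

```text
[610.49955068 261.69052402  50.        ] [489.03865272 262.54610376  50.        ]
(array([610.09821555, 259.53693852,  47.1663193 ]), np.float64(3.306466448997682)) (array([486.82414299, 261.5637826 ,  48.70215143]), np.float64(3.255103165391848))
[ 0.04579225 -0.80186679 -1.35439788] [545.09031244 265.53526202  67.64288921]
```

View pics/p8.png

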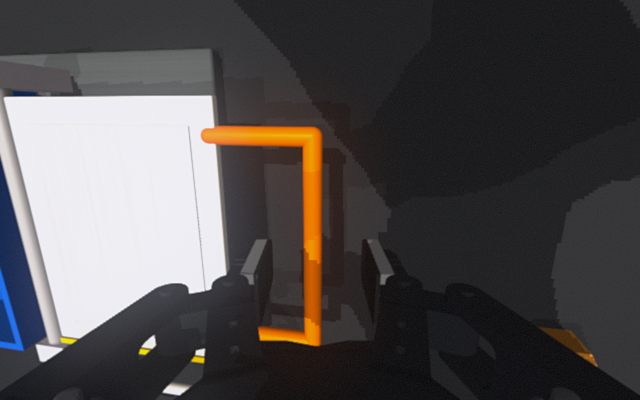

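>>> {"method": "carry_out", "body": {
  "rows": [
    [[0,0,1.2],[0,0,0],0.5],
    [[0,0,1.4],[0,0,0],0.5],
    [[0,-0.1,1.2],[0,0,0],0.5],
    [[0,0,0],[0,0,0],0.7],
    [[0,0,0],[0,0,0],0.9],
    [[0,0,0],[0,0,0],1],
    [[0,0,0],[0,0,0],1],
    [[0,0,0],[0,0,0],1]
  ],
  "newtons": 60
}}

```text
t: 24.0
tcp_pos: [545.3, 256.9, 31.9]
tcp_rot: [-0.039, -3.128, 0.278]
wrist_force: [-1.2, -6.4, -2.0]
grip_width: 7.9
grasp_force: 58.4
```

```bash
cat > s9.py <<'E'
from s6 import *
# arc path: keep tool orientation, follow bar circle to th1
p=s["tcp_pos"];r=R.from_rotvec(s["tcp_rot"]);g=p-19*r.as_matrix()[:,2]
d=g-H;print("grasp",g.round(1),"rel y,z",(d@ey).round(1),d[2].round(1),"ang",np.arctan2(d[2],d@ey).round(3))
w=manip.camera_info("top")
import sys
th1=float(sys.argv[1]);n=int(sys.argv[2]);th0=np.arctan2(d[2],d@ey);rad=np.hypot(d[2],d@ey)
for i in range(1,n+1):
    a=th0+(th1-th0)*i/n; P=g+ey*(rad*np.cos(a)-rad*np.cos(th0))+np.array([0,0,rad*np.sin(a)-rad*np.sin(th0)])-g+(s["tcp_pos"])
    v=np.round(r.inv().apply(P-p)/10,1);p=p+r.apply(v*10);print(v.tolist())
E
python3 log.py;python3 s9.py 0.77 16
```

```text
[-0.84  0.83  0.34  1.72 -0.16  0.73  1.08] [545.3 256.9  31.9] [[-1.0, 0.02, -0.0], [0.02, 0.98, -0.18], [-0.0, -0.18, -0.98]] 24.0
7.879536704921584 58.35436820983887 [-1.15857858 -6.39484283 -2.00164729]
grasp [545.3 260.3  50.6] rel y,z 186.3 0.6 ang 0.003
[-0.0, -0.2, -0.9]
[-0.0, -0.2, -0.8]
[-0.0, -0.3, -0.9]
[-0.0, -0.3, -0.8]
[-0.0, -0.3, -0.9]
[-0.0, -0.4, -0.8]
[-0.0, -0.4, -0.7]
[-0.0, -0.5, -0.8]
[-0.0, -0.5, -0.8]
[-0.0, -0.5, -0.7]
[-0.0, -0.6, -0.7]
[-0.0, -0.6, -0.6]
[-0.0, -0.6, -0.7]
[-0.0, -0.7, -0.6]
[-0.0, -0.6, -0.5]
[-0.0, -0.8, -0.6]
```

>>> {"method": "carry_out", "body": {
  "rows": [
    [[0,-0.2,-0.9],[0,0,0],1],
    [[0,-0.2,-0.8],[0,0,0],1],
    [[0,-0.3,-0.9],[0,0,0],1],
    [[0,-0.3,-0.8],[0,0,0],1],
    [[0,-0.3,-0.9],[0,0,0],1],
    [[0,-0.4,-0.8],[0,0,0],1],
    [[0,-0.4,-0.7],[0,0,0],1],
    [[0,-0.5,-0.8],[0,0,0],1]
  ]
}}

```text
t: 24.8
tcp_pos: [544.9, 244.2, 101.8]
tcp_rot: [-0.038, -3.129, 0.275]
wrist_force: [1.6, -1.6, -4.2]
grip_width: 7.4
grasp_force: 58.3
```

>>> {"method": "carry_out", "body": {
  "rows": [
    [[0,-0.5,-0.8],[0,0,0],1],
    [[0,-0.5,-0.7],[0,0,0],1],
    [[0,-0.6,-0.7],[0,0,0],1],
    [[0,-0.6,-0.6],[0,0,0],1],
    [[0,-0.6,-0.7],[0,0,0],1],
    [[0,-0.7,-0.6],[0,0,0],1],
    [[0,-0.6,-0.5],[0,0,0],1],
    [[0,-0.8,-0.6],[0,0,0],1]
  ]
}}

```text
t: 25.6
tcp_pos: [544.0, 207.0, 162.0]
tcp_rot: [0.035, 3.129, -0.271]
wrist_force: [-0.1, 10.8, 5.7]
grip_width: 7.8
grasp_force: 58.8
```

```bash
python3 log.py;python3 s9.py 0.77 1; python3 - <<'E'
from h import *
s=manip.read_state();print(s["grip_width"],s["grasp_force"],s["wrist_force"])
a=manip.snapshot("scene")[:,:,::-1];b=manip.snapshot("top")[:,:,::-1];cv2.imwrite("pics/s9.png",a);cv2.imwrite("pics/t9.png",b)
o=np.zeros((600,800,3),np.uint8);o[:]=cv2.resize(a[160:250,270:390],(800,600),interpolation=2);cv2.imwrite("pics/p9.png",o)
E
```

```text
[-0.82  0.61  0.4   1.74 -0.1   0.91  1.13] [544. 207. 162.] [[-1.0, 0.02, -0.0], [0.02, 0.98, -0.17], [-0.0, -0.17, -0.99]] 25.6
7.7773726787861825 58.84603679180145 [-0.06903039 10.80657103  5.65361015]
grasp [544.  210.3 180.7] rel y,z 136.3 130.7 ang 0.765
[-0.0, -0.1, -0.1]
7.7773726787861825 58.84603679180145 [-0.06903039 10.80657103  5.65361015]
```

View pics/p9.png

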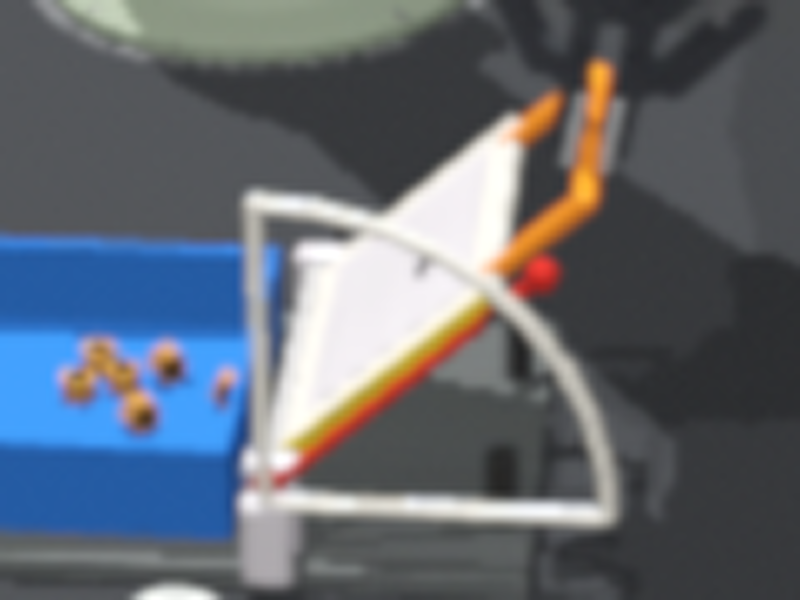

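```bash
cat > ang.py <<'E'
from s6 import *
from scipy.optimize import minimize_scalar
c=manip.camera_info("scene");t=manip.camera_info("top")
def pt(th,x,r): return H+x*ex+r*(np.cos(th)*ey+np.sin(th)*np.array([0,0,1]))
def est(cam,uv,x,r,off=(0,0)):
    m=minimize_scalar(lambda th:np.sum((np.array(proj(cam,pt(th,x,r)))+off-uv)**2),bounds=(-.2,1.5),method="bounded");return round(m.x,3),round(np.sqrt(m.fun),2)
print("rest bar pred",proj(c,pt(0,60,185)),proj(c,pt(0,-60,185)),"seen (374.5,228.2),(375.2,206.2)")
o=np.array([374.5,228.2])-proj(c,pt(0,60,185));print("off",o)
for off in((0,0),o): print("scene mark",est(c,(351.15,200.95),102,165,off),"bar near",est(c,(358.5,189.25),60,185,off),"far",est(c,(360,170.5),-60,185,off))
print("top mark",est(t,(265.7,162.7),102,165))
sl=lambda a,b:np.degrees(np.arctan2(a[1]-b[1],b[0]-a[0])).round(1)
for th in(.7,.75,.8,.85):print(th,"mark slope",sl(proj(c,pt(th,102,0)),proj(c,pt(th,102,165))),"stripe slope",sl(proj(c,pt(th,80,20)),proj(c,pt(th,80,130))),"arm",sl(proj(c,pt(th,60,139)),proj(c,pt(th,60,185))))
E
python3 ang.py
python3 - <<'E'
import cv2,numpy as np
a=cv2.imread("pics/s9.png").astype(int);b=cv2.imread("pics/scene0.png").astype(int)
def cen(m,x0,x1,y0,y1):
    ys,xs=np.nonzero(m[y0:y1,x0:x1]);return xs+x0,ys+y0
for n,i in(("now",a),("start",b)):
    B,G,Rr=i[...,0],i[...,1],i[...,2]
    m=(Rr>140)&(G<80)&(B<80);x,y=cen(m,305,360,190,240)
    k=(x>346);print(n,"tip",x[k].mean().round(2),y[k].mean().round(2),"line",np.degrees(np.arctan(-np.polyfit(x[~k],y[~k],1)[0])).round(1))
    m=(Rr>110)&(G>100)&(B<90);x,y=cen(m,305,350,190,240);m2=None
    if len(x)>8:print("yellow",len(x),np.degrees(np.arctan(-np.polyfit(x,y,1)[0])).round(1))
E
```

```text
7.912749225151378 58.907230496406555 [-2.56052003 10.57430481  5.38198038]
rest bar pred (np.float64(373.50992224731795), np.float64(226.6988362556218)) (np.float64(374.27610638585213), np.float64(205.9107296502407)) seen (374.5,228.2),(375.2,206.2)
off [0.99007775 1.50116374]
scene mark (np.float64(0.748), np.float64(0.43)) bar near (np.float64(0.736), np.float64(0.76)) far (np.float64(0.736), np.float64(0.26))
scene mark (np.float64(0.78), np.float64(0.02)) bar near (np.float64(0.765), np.float64(1.14)) far (np.float64(0.766), np.float64(0.62))
top mark (np.float64(0.774), np.float64(0.08))
0.7 mark slope 34.3 stripe slope 34.5 arm 34.6
0.75 mark slope 37.3 stripe slope 37.5 arm 37.6
0.8 mark slope 40.4 stripe slope 40.5 arm 40.6
0.85 mark slope 43.5 stripe slope 43.6 arm 43.7
now tip 350.12 200.62 line 38.0
yellow 87 42.0Traceback (most recent call last):
  File "<stdin>", line 8, in <module>
    raise TypeError("expected non-empty vector for x")
TypeError: expected non-empty vector for x
```

>>> {"method": "carry_out", "body": {
  "rows": [
    [[0,-0.1,-0.1],[0,0,0],1],
    [[0,0,0],[0,0,0],1],
    [[0,0,0],[0,0,0],1],
    [[0,0,0],[0,0,0],1],
    [[0,0,0],[0,0,0],1],
    [[0,0,0],[0,0,0],1],
    [[0,0,0],[0,0,0],1],
    [[0,0,0],[0,0,0],1]
  ]
}}

```text
t: 26.5
tcp_pos: [544.0, 206.0, 163.0]
tcp_rot: [0.036, 3.129, -0.271]
wrist_force: [-0.8, 9.8, 6.6]
grip_width: 7.7
grasp_force: 58.9
```

```bash
python3 s9.py 0.775 1; python3 -c "
from station import manip
s=manip.read_state();print(abs(s['qd']).max(),s['grip_width'],s['grasp_force'])
print(manip.close_job())"
```

```text
7.671777926654514 58.88162970542908 [-0.80530601  9.83563117  6.56116675]
grasp [544.  209.3 181.7] rel y,z 135.3 131.7 ang 0.772
[-0.0, -0.0, -0.0]
0.002301468991777526 7.671777926654514 58.88162970542908
the job is handed in; nothing more can be done
None
```

I handed the job in at about 26.5 s: all six nuts are in the tray, the empty cup stands upright on the bench, and the gripper is holding the flap at about 0.77 rad, against a measured pointer angle of about 0.75–0.78 rad; no verdict came back.

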